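Set the badge press dial by clicks and press one badge

ROBOT

A 7-joint arm with a two-finger parallel gripper is mounted at the origin on the work surface. World frame = base frame: x ahead of the robot, y to its left, z up, the work surface at z = 0. Lengths are in mm, angles in degrees, forces in N, time in s.
With the tool pointing down it reaches from about 425 to 975 mm from the base axis. Payload 16.7 kg.
Tool frame: the origin (TCP) lies midway between the tips of the shut fingers; the grasp point (between the pads) lies 19 mm behind it; z points along the fingers, y is the direction in which the jaws open and shut (so a half turn about z gives the same grasp; the last joint's range is limited). The gripper opens to 85 mm and grips with 20 to 120 N. Pads are 22 mm wide; open, the fingers measure 114 mm over their backs; the gripper's body (76 mm by 85 mm) begins 54 mm behind the grasp point. The pads swing forward as they close: fully open they stand 13 mm farther back than shut.
Start: joints at [-83.852, 24.414, 4.234, 92.017, -1.954, 63.644, -3.845], TCP at [171.448, 652.826, 231.302] pointing down, gripper open.
Joint ranges: [-163.25, 163.25], [-28.42, 122.38], [-70.27, 78.77], [12.13, 141.07], [-58.53, 238.53], [9.26, 117.41], [-156.51, 156.51]. Speed limits (degrees/s): [108.29, 108.29, 136.94, 136.94, 172.46, 172.46, 172.46].

INTERFACE

Orientations are given as [roll, pitch, yaw] about the fixed x, y, z axes, in that order (R = Rz(yaw) Ry(pitch) Rx(roll)).
In Python, from plant import state, capture, job_done gives the robot as it stands.
- The arm moves only by the shell command python3 -m pendant 'ROWS' [OPENING] [FORCE]. ROWS is JSON, a list that holds one entry, the list of rows, each a list of 6 numbers: the shift along the tool's x, y, z as a fraction of full scale, then the turn, a rotation vector about the tool's x, y, z as a fraction of full scale. A call has 1 to 20 rows; each row is the pose to reach, as a shift and turn from the pose commanded when the call began, along the tool's axes at that moment; what a row does not reach only later rows make up. Full scale, the value 1, is 1 m for a shift and pi/2 rad for a turn. A row lasts 1/10 s, in which the tool goes at most 50 mm and 8.59 degrees, less where a joint would pass 70% of its speed; a pose out of reach is approached as far as the arm can. A call with a number of a shift or a turn outside -1 to 1 is refused whole. A call with a gripper value outside its range is refused whole. OPENING is the gripper's target within -1 to 1 (fully open at 1, half-way at 0, shut at -1), set as the call begins (- or left out, the last holds). The fingers move at their own pace and stop on an object; FORCE is the grip in N (left out, the last holds). Time passes only in rows, so rows that repeat a pose let the fingers close. It gives the time, the measured TCP pose, the force and the opening at its end, in the units of the state.
- state(): the state, without advancing time (a new reading comes with each control period).
- capture(name): name is "side" or "top"; returns a dict with "frame" (384x512x3 uint8, red, green, blue), "fov_y" (degrees; the focal length in pixels is half the picture's height over the tangent of half this angle, whatever the lens; pixels are square), "cx", "cy" (the principal point, pixels), "R" (3x3) and "t" (3): a world point X has camera coordinates R X + t. Camera axes: x right, y down, z forward; pixel columns grow to the right and rows downward; lengths in mm; the calibration is good to about 2 mm. A picture is of the moment at which its call begins. There is no depth.
- job_done(): hands the job in, once; it reports no verdict.
The state is a dict: "time": time; "joint_positions": joint angles; "joint_vel": joint speeds; "effort": joint torques, N m; "eef_pos": TCP position; "tool_rot": TCP orientation; "force": force on the tool from outside, world axes, zero at the start; "moment": the same for the moment, N m; "grip_width": finger opening in mm.
Only numpy, scipy, OpenCV 4.12 (cv2) and the standard library are available. Lean on these libraries where they do the work, as an engineer would, in place of code of your own. Each camera call takes 0.05 s, during which the arm holds its last target.

TASK

Turn the badge press's orange dial clockwise all the way to its stop, then back anticlockwise by exactly four clicks. Then press the blue badge with the hand pad, centred and square, until the sprung plate bottoms out and hold it there a moment, lift off, and stand the pad back on its cork coaster. Leave the other things on the table where they are.

Things in the scene. Friction and masses are not known exactly. Their poses are not given: they have to be found in the camera images.
- machine: Badge press, fixed: grey base 200 (x) x 270 (y) x 28 mm. Origin: centre of its underside; -x faces the robot, z up. On its -y half a white pod (116 mm wide) with a panel sloping down to machine -x at 30 degrees from level; the orange dial stands square on it. The pod's top, behind the dial, is 97 mm high. On the +y half a white round housing (diameter 110, top 45 mm high) carries the sprung plate.
- dial_grip (a point): Dial: black disc, diameter 72 mm, with an orange bar across it, 62 long, 16 wide, 40 mm proud of the disc, white line at its pointer end. Point on the dial's axis, 23 mm above the disc, 32 above the panel, 17 below the bar's top. z: the axis, out of the panel (30 degrees off vertical, leaning to machine -x); x: along the bar to the pointer; y: across the bar; they turn with the dial.
- dial (a joint): Dial angle, rad: 0 at the clockwise stop (facing the dial; red mark), growing anticlockwise (right-hand about dial_grip's z) to 3.49. A click notch every 20 degrees (0.349 rad; black marks on the panel), the stop being one too; let go between notches it falls into the nearer. Turning takes about 0.1 N m. Starts at any notch from the third to the eighth.
- plate_top (a point): Centre of the top face of the sprung round plate (diameter 84 mm, steel, with a blue and white badge lying fixed on it), 62 mm above the table at rest. z up; x and y as the machine's.
- plate (a joint): How far the sprung plate is pressed down, m: 0 at rest, 0.010 bottomed out on its hard stop. It starts to move at 6 N, needs 14 N to bottom out, and springs back up.
- pad_center (a point): Hand pad (tamper): aluminium foot, diameter 58 mm, 18 mm high, tapering up to 26 mm, then a plain black round handle, diameter 32, up to 110 mm; 0.2 to 0.4 kg; stands on the cork coaster. Point on its axis, half-way up: 55 mm above its underside. z: its axis, up. Grip the handle 70 to 95 mm above the underside.
- coaster_top (a point): Centre of the top face of the round cork coaster (diameter 116 mm, 5 mm thick, stuck to the table), to the left or to the right of the press.
- can_center (a point): Green drinks can, diameter 66 mm, 90 mm high, standing; this point is half-way up. To be left alone. It stands on the other side of the press from the coaster.
- cup: White paper cup, 76 mm across the rim, 85 mm high, standing; origin at the centre of its underside. To be left alone.
- phone: Black phone lying flat, 72 (x) x 148 (y) x 9 mm, between the robot and the press; origin at the centre of its underside. To be left alone.
- remote: Black remote control lying flat, 190 (x) x 48 x 20 mm; origin at the centre of its underside. To be left alone.
- stapler: Blue and black stapler, 135 (x) x 36 x 55 mm; origin at the centre of its underside. To be left alone.
- marker: Black and green marker pen lying on the sheets of paper, 125 (x) x 15 mm; origin at the centre of its underside. To be left alone.
Things that resemble listed ones, but are neither listed nor needed, are in the scene too. Of the things shaped like the part that bears coaster_top, the cork one is meant. Leave any red look-alike of the part that bears pad_center alone.

How it is judged:
By the outcome, as a careful person would: the job done as asked, in the order asked, and still so for the second after the job is handed in, with the robot touching nothing.
It also fails if it takes over 72 s, if anything falls off the work surface, if the arm or the gripper's body presses on something with over 40 N, if the wrist force passes 120 N, or if a joint passes its speed limit or range.

## Working session

There is one attempt and no reset: what is moved stays moved. The work goes in short steps, Python scripts to look and compute and a shell command to move; the robot and the scene stay as the last step left them, time stands still between calls to the robot, and variables do not carry over. Pictures are saved under pics/ and viewed, and the job is handed in when it is done.

```bash
ls; mkdir -p pics; python3 - <<'E'
from plant import state,capture
import cv2
s=state();print(s)
for n in("side","top"):
    c=capture(n);cv2.imwrite(f"pics/{n}0.png",c["frame"][:,:,::-1])
    print(n,c["fov_y"],c["cx"],c["cy"],c["R"],c["t"])
E
```

```text
pics
{'time': 0.0, 'joint_positions': array([-83.85402126,  24.45137565,   4.23325802,  92.05209086,
        -1.95482788,  63.64292479,  -3.8445363 ]), 'joint_vel': array([ 0.07833412,  0.02247041,  0.03292865, -0.02388511,  0.12736025,
       -0.00139787,  0.00493989]), 'effort': array([-5.31058231e-04, -9.49822426e+01,  3.76039177e+00, -4.63493371e+01,
        1.92507886e-02,  1.03180390e-02,  2.47098836e-05]), 'eef_pos': array([171.36048588, 652.46845944, 230.59266788]), 'tool_rot': array([-1.79926040e+02,  5.46295156e-03,  1.65284287e+02]), 'force': array([-0.13410229, -0.09089136,  0.07415492]), 'moment': array([ 0.06315855,  0.00464104, -0.03561917]), 'grip_width': 85.36000891840335}
side 43.295358346808854 256.00280689553773 191.68815514906973 [[ 0.71005822 -0.70413431  0.00349205]
 [-0.39523303 -0.40265273 -0.82562802]
 [ 0.5827591   0.58486379 -0.56420402]] [-414.65322913  254.21129308 1371.0630794 ]
top 53.4333374065089 256.0916906128238 190.3420976206395 [[-0.04245269 -0.99909365 -0.00310561]
 [-0.97578094  0.04212934 -0.2146548 ]
 [ 0.21459109 -0.00608228 -0.97668504]] [ -48.49196465  529.494302   1040.78765378]
```

View pics/side0.png

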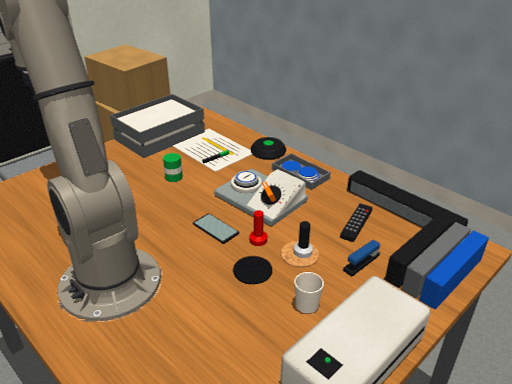

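View pics/top0.png

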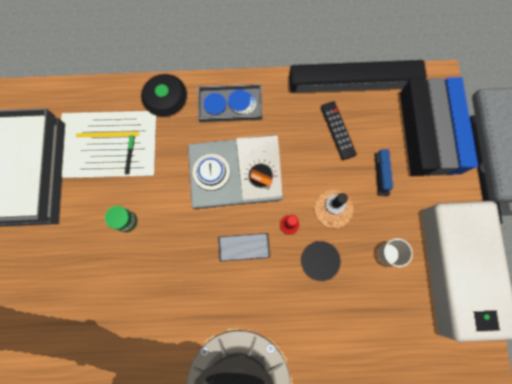

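Top view: press at about (236,172), with the orange dial at (261,176). The black-handled pad is at (335,203) on the cork coaster (334,209). The look-alikes are a red pad at (290,224) and a black disc at (320,261). The aluminium-footed black pad and the speckled cork disc fit the description, so I'll enlarge to confirm.

```bash
cat > h.py <<'E'
import numpy as np,cv2
from plant import state,capture
def cam(n):
    c=capture(n);c["f"]=c["frame"].shape[0]/2/np.tan(np.radians(c["fov_y"])/2);return c
def plane(c,u,v,z):
    d=c["R"].T@np.array([(u-c["cx"])/c["f"],(v-c["cy"])/c["f"],1]);o=-c["R"].T@c["t"]
    return o+d*(z-o[2])/d[2]
def ray(c,u,v):
    d=c["R"].T@np.array([(u-c["cx"])/c["f"],(v-c["cy"])/c["f"],1]);return -c["R"].T@c["t"],d/np.linalg.norm(d)
def proj(c,X):
    p=c["R"]@np.asarray(X,float)+c["t"];return p[:2]/p[2]*c["f"]+[c["cx"],c["cy"]]
def tri(rs):
    A=0;b=0
    for o,d in rs:
        P=np.eye(3)-np.outer(d,d);A=A+P;b=b+P@o
    return np.linalg.solve(A,b)
def crop(c,x0,y0,x1,y1,k,name):
    cv2.imwrite(name,cv2.resize(c["frame"][y0:y1,x0:x1,::-1],None,fx=k,fy=k,interpolation=cv2.INTER_CUBIC))
E
python3 - <<'E'
from h import *
t=cam("top");s=cam("side")
crop(t,180,125,380,275,4,"pics/t1.png");crop(s,200,155,340,275,5,"pics/s1.png")
E
```

```text
(no output)
```

View pics/t1.png

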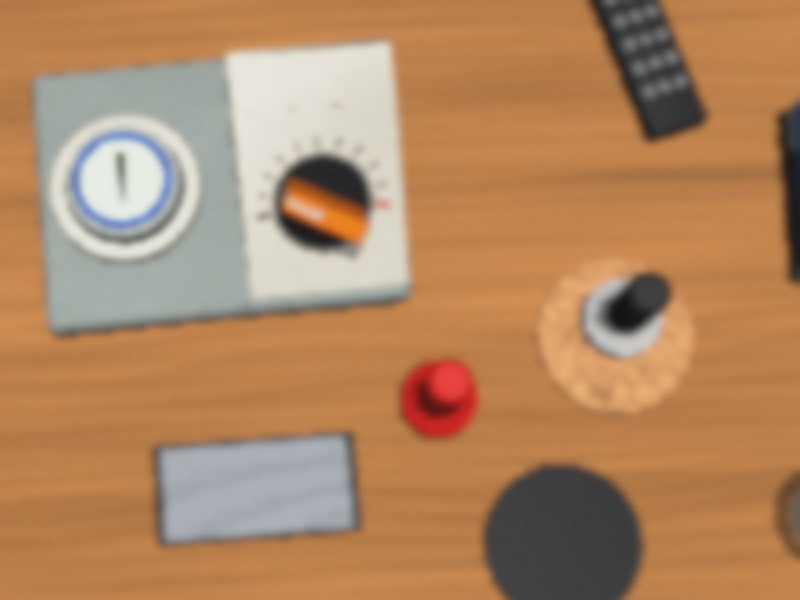

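View pics/s1.png

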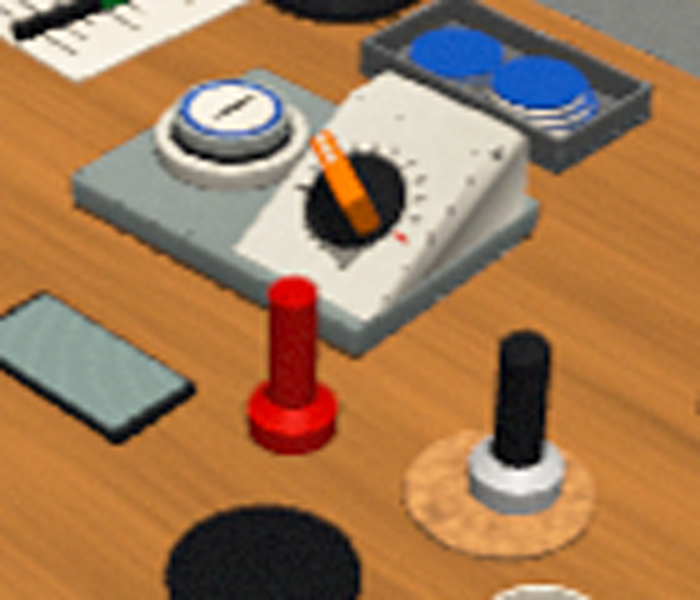

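Confirmed: the pad is black-handled with an aluminium foot and stands on the cork (crop (620,315)/(615,335)). The red one is the look-alike. Next I'll measure.

```bash
python3 - <<'E'
from h import *
t=cam("top");s=cam("side")
def info(c,lo,hi,box,nm,big=True):
    x0,y0,x1,y1=box
    hsv=cv2.cvtColor(np.ascontiguousarray(c["frame"][y0:y1,x0:x1]),cv2.COLOR_RGB2HSV)
    m=cv2.inRange(hsv,lo,hi);k,_,st,ce=cv2.connectedComponentsWithStats(m)
    cs,_=cv2.findContours(m,cv2.RETR_EXTERNAL,cv2.CHAIN_APPROX_NONE)
    cc=max(cs,key=cv2.contourArea);r=cv2.minAreaRect(cc);b=cv2.boxPoints(r)+[x0,y0]
    e=cv2.fitEllipse(cc) if len(cc)>5 else None
    print(nm,cv2.contourArea(cc),"box",b.round(1).tolist(),"ell",(np.array(e[0])+[x0,y0]).round(2),np.round(e[1:2],1),round(e[2]));return np.array(e[0])+[x0,y0],b
bt,_=info(t,(100,90,60),(130,255,255),(190,150,232,195),"badge t")
bs,_=info(s,(100,90,60),(130,255,255),(228,162,265,190),"badge s")
print("plate tri",tri([ray(t,*bt),ray(s,*bs)]),"z62",plane(t,*bt,62),plane(s,*bs,62))
_,b1=info(t,(8,150,100),(16,255,255),(247,163,280,192),"bar t")
_,b2=info(s,(8,150,100),(18,255,255),(255,170,285,208),"bar s")
d1,_=info(t,(0,0,0),(180,255,70),(245,160,276,190),"disc t")
d2,_=info(s,(0,0,0),(180,255,70),(258,182,284,206),"disc s")
# base corners top view z=28, from 4x crop
for p in [(36,78),(50,320),(410,290)]: print("base",plane(t,180+p[0]/4,125+p[1]/4,28).round(1))
for p in [(73,180),(355,340),(540,205)]: print("base side",plane(s,200+p[0]/5,155+p[1]/5,28).round(1))
# handle tops
print("handle",tri([ray(t,180+650/4,125+293/4),ray(s,200+525/5,155+345/5)]))
print("cork", plane(t,180+615/4,125+335/4,5),plane(s,200+500/5,155+492/5,5))
E
```

```text
Traceback (most recent call last):
TypeError: 'NoneType' object is not subscriptable
```

```bash
cat >> h.py <<'E'
def info(c,lo,hi,box,nm):
    x0,y0,x1,y1=box
    hsv=cv2.cvtColor(np.ascontiguousarray(c["frame"][y0:y1,x0:x1]),cv2.COLOR_RGB2HSV)
    m=cv2.inRange(hsv,lo,hi);pts=cv2.findNonZero(m);cc=cv2.convexHull(pts)
    e=cv2.fitEllipse(cc);ce=np.array(e[0])+[x0,y0]
    print(nm,len(pts),"box",(cv2.boxPoints(cv2.minAreaRect(cc))+[x0,y0]).round(1).tolist(),"ell",ce.round(2),np.round(e[1],1),round(e[2]));return ce
E
python3 - <<'E'
from h import *
t=cam("top");s=cam("side")
bt=info(t,(100,60,60),(130,255,255),(190,150,228,195),"badge t")
bs=info(s,(100,60,60),(130,255,255),(228,162,262,185),"badge s")
print("plate tri",tri([ray(t,*bt),ray(s,*bs)]),"z62",plane(t,*bt,62),plane(s,*bs,62))
info(t,(5,120,80),(18,255,255),(249,165,274,190),"bar t")
info(s,(5,120,80),(20,255,255),(258,178,279,203),"bar s")
info(t,(0,0,0),(180,255,80),(245,160,276,188),"disc t")
info(s,(0,0,0),(180,255,80),(258,182,284,206),"disc s")
for p in [(36,78),(50,320),(410,290)]: print("base",plane(t,180+p[0]/4,125+p[1]/4,28).round(1))
for p in [(73,180),(355,340),(540,205)]: print("base side",plane(s,200+p[0]/5,155+p[1]/5,28).round(1))
print("handle",tri([ray(t,180+650/4,125+293/4),ray(s,200+525/5,155+345/5)]))
print("cork", plane(t,180+615/4,125+335/4,5),plane(s,200+500/5,155+492/5,5))
crop(t,235,150,285,200,12,"pics/t2.png");crop(s,235,165,310,225,10,"pics/s2.png")
crop(t,310,180,360,230,12,"pics/t3.png");crop(s,270,215,330,275,10,"pics/s3.png")
E
```

```text
badge t 130 box [[198.0, 158.0], [222.0, 158.0], [222.0, 181.0], [198.0, 181.0]] ell [210.01 169.53] [23.6 24.7] 68
badge s 63 box [[236.0, 171.0], [256.0, 171.0], [256.0, 182.0], [236.0, 182.0]] ell [245.89 176.38] [11.3 20.2] 90
plate tri [593.61069498  60.39930433  60.24953576] z62 [593.49301568  59.92454089  62.        ] [591.2902729  58.6081623  62.       ]
bar t 205 box [[248.1, 177.5], [252.4, 167.9], [273.1, 177.2], [268.9, 186.7]] ell [260.26 177.05] [12.  25.1] 116
bar s 115 box [[260.8, 182.6], [266.0, 180.0], [275.8, 199.6], [270.6, 202.2]] ell [268.51 191.05] [ 6.5 24.2] 151
disc t 166 box [[245.3, 177.9], [257.7, 160.2], [273.6, 171.3], [261.2, 189.0]] ell [260.15 175.14] [21.7 22. ] 90
disc s 201 box [[257.9, 192.9], [275.5, 182.9], [283.8, 197.4], [266.2, 207.4]] ell [270.64 194.85] [17.5 20.4] 55
base [684.7 126.4  28. ]
base [497.4 117.   28. ]
base [ 508.5 -148.1   28. ]
base side [483.5 105.3  28. ]
base side [ 493.4 -159.4   28. ]
base side [ 694.1 -144.5   28. ]
handle [ 482.89096906 -304.59774416  111.12935278]
cork [ 472.22349875 -300.71284431    5.        ] [ 469.9411539  -304.09189853    5.        ]
```

View pics/t2.png

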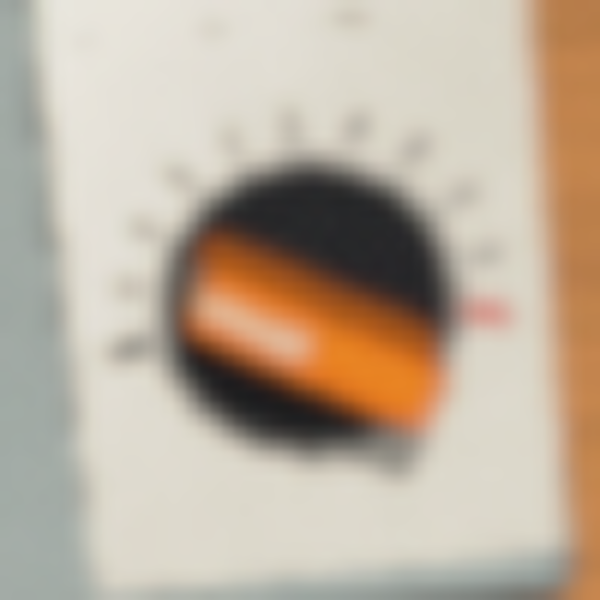

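View pics/s2.png

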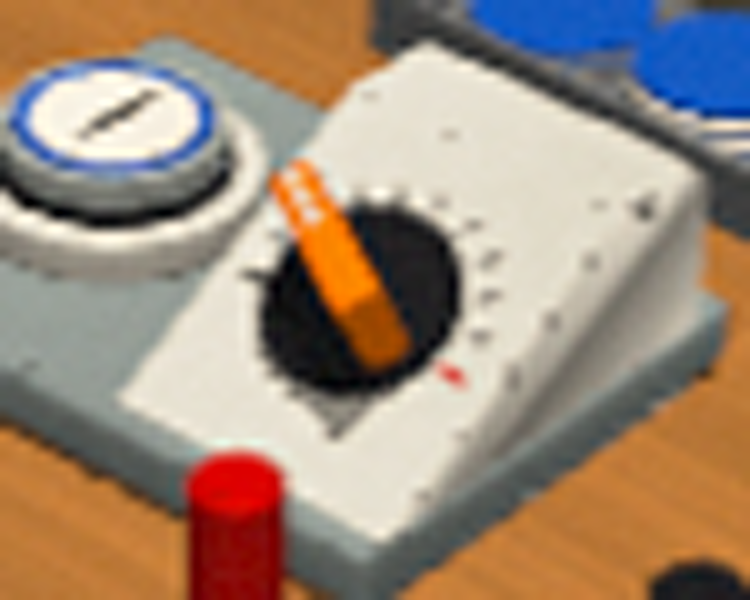

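View pics/t3.png

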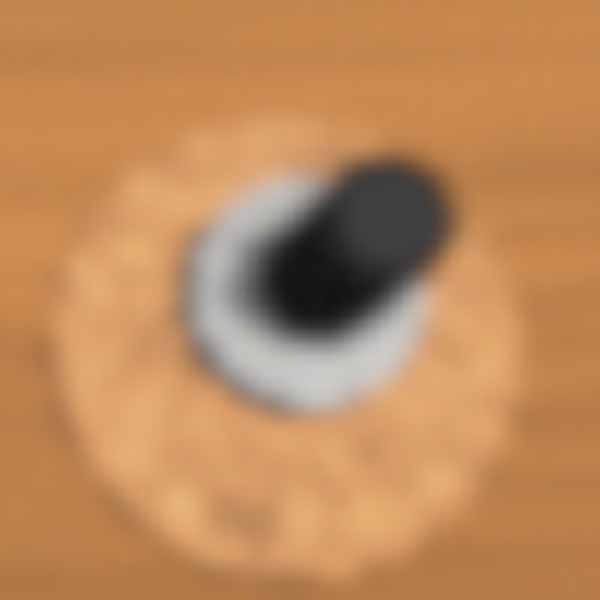

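View pics/s3.png

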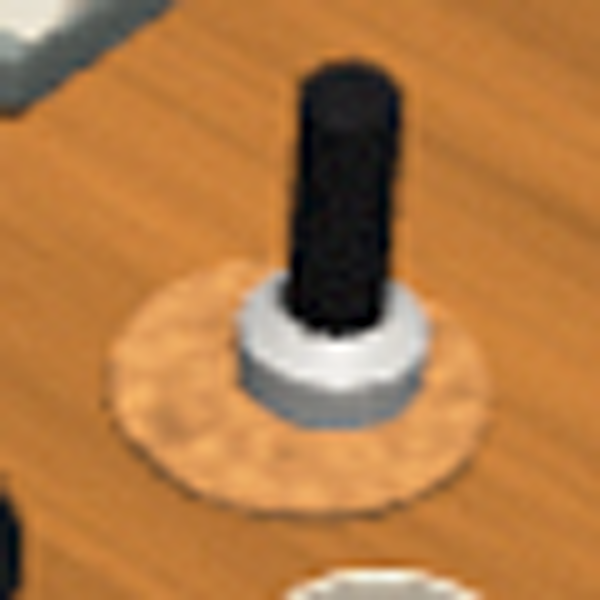

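```bash
python3 - <<'E'
from h import *
t=cam("top");s=cam("side")
T=lambda p:(235+p[0]/12-.5,150+p[1]/12-.5)
S=lambda p:(235+p[0]/10-.5,165+p[1]/10-.5)
f=lambda a,b:tri([ray(t,*T(a)),ray(s,*S(b))])
P=f((195,302),(292,168));Q=f((428,402),(372,303));D=f((310,308),(362,298))
R=f((490,313),(453,373));K=f((125,350),(252,275))
print("ptr",P,"tail",Q,"mid",(P+Q)/2,np.linalg.norm(P-Q));print("disc",D);print("red",R,"end",K)
T3=lambda p:(310+p[0]/12-.5,180+p[1]/12-.5);S3=lambda p:(270+p[0]/10-.5,215+p[1]/10-.5)
H=tri([ray(t,*T3((395,205))),ray(s,*S3((352,88)))]);print("handletop",H)
print("cork",plane(t,*T3((290,345)),5),plane(s,*S3((300,388)),5))
for yaw in (2,2.6,3.2):
    y=np.radians(yaw);ex=np.array([np.cos(y),np.sin(y),0]);ey=np.array([-np.sin(y),np.cos(y),0]);ez=np.array([0,0,1])
    z=-ex*.5+ez*.866; # angle 0 dir approx -y; u along panel up slope
    u=ex*.866+ez*.5; r=-ey
    d=P-Q;print(yaw,"dial angle deg",np.degrees(np.arctan2(d@u,d@r)),"ax comp",d@z, "red",np.degrees(np.arctan2((R-D)@u,(R-D)@r)),"end",np.degrees(np.arctan2((K-D)@u,(K-D)@r)),
     "grip from disc",(D+z*21).round(1),"from bar",((P+Q)/2-17*z).round(1))
E
```

```text
ptr [560.91489752 -58.21611487 109.31490011] tail [ 540.63717881 -112.51706635   91.13764064] mid [550.77603816 -85.36659061 100.22627037] 60.74695028606511
disc [568.87469624 -84.97791369  66.53599357]
red [ 567.58164851 -128.35323477   58.61503943] end [562.62963067 -39.86041354  56.86724086]
handletop [ 485.80021258 -303.29473325  112.07991702]
cork [ 473.74299553 -300.59457496    5.        ] [ 469.20418528 -302.73243944    5.        ]
2 dial angle deg 152.16612021806293 ax comp 4.661285723903909 red -8.394769179539347 end -168.9162518000094 grip from disc [558.4 -85.3  84.7] from bar [559.3 -85.1  85.5]
2.6 dial angle deg 151.65705692212748 ax comp 4.381457882714868 red -8.908863656675845 end -169.42833347912745 grip from disc [558.4 -85.5  84.7] from bar [559.3 -85.   85.5]
3.2 dial angle deg 151.14750342097133 ax comp 4.102875798894541 red -9.422884425903524 end -169.94048518817635 grip from disc [558.4 -85.6  84.7] from bar [559.3 -84.9  85.5]
```

```bash
cat >> h.py <<'E'
from scipy.spatial.transform import Rotation as Ro
YAW=2.6
def mframe():
    R=Ro.from_euler('z',YAW,degrees=True).as_matrix();return R[:,0],R[:,1],R[:,2]
def dialtool(a,flip=1):  # a: dial angle deg (0 stop); tool rotation matrix
    ex,ey,ez=mframe();z=-ex*.5+ez*np.sqrt(.75);u=ex*np.sqrt(.75)+ez*.5;r=-ey
    b=flip*(np.cos(np.radians(a-10))*r+np.sin(np.radians(a-10))*u)
    Z=-z;return np.stack([b,np.cross(Z,b),Z],1)
GRIP=np.array([559.,-85,85]) 
def downtool(yaw): return Ro.from_euler('xyz',[180,0,yaw],degrees=True).as_matrix()
def rel(pos,Rm,cur=None):
    s=state();p,R0=(s["eef_pos"],Ro.from_euler('xyz',s["tool_rot"],degrees=True).as_matrix()) if cur is None else cur
    sh=R0.T@(np.asarray(pos)-p)/1000;rv=Ro.from_matrix(R0.T@Rm).as_rotvec()/(np.pi/2)
    print("shift",sh.round(4),"turn",rv.round(4),"angle",np.degrees(np.linalg.norm(rv)*np.pi/2).round(1))
def st():
    s=state();print(s["time"],s["eef_pos"].round(1),s["tool_rot"].round(2),"j",s["joint_positions"].round(0),"F",s["force"].round(1),"M",s["moment"].round(2),"w",round(s["grip_width"],1))
E
python3 - <<'E'
from h import *
rel([470,350,300],downtool(120))
E
```

```text
shift [-0.3657 -0.217  -0.0687] turn [-1.000e-04  0.000e+00  5.031e-01] angle 45.3
```

```bash
python3 -m pendant '[[[-0.366,-0.217,-0.069,0,0,0.503],[-0.366,-0.217,-0.069,0,0,0.503],[-0.366,-0.217,-0.069,0,0,0.503],[-0.366,-0.217,-0.069,0,0,0.503],[-0.366,-0.217,-0.069,0,0,0.503],[-0.366,-0.217,-0.069,0,0,0.503],[-0.366,-0.217,-0.069,0,0,0.503],[-0.366,-0.217,-0.069,0,0,0.503],[-0.366,-0.217,-0.069,0,0,0.503],[-0.366,-0.217,-0.069,0,0,0.503],[-0.366,-0.217,-0.069,0,0,0.503]]]' 1
python3 - <<'E'
from h import *
st()
R=dialtool(160); print(GRIP+R[:,2]*(16-110))
rel(GRIP+R[:,2]*(16-110),R)
E
```

```text
time: 1.6
eef_pos: [470.6, 349.6, 300.4]
tool_rot: [180.0, -0.0, 119.9]
force: [-0.7, 0.7, -0.1]
grip_width: 85.4
1.6 [470.6 349.6 300.4] [ 1.7999e+02 -2.0000e-02  1.1993e+02] j [-62.  13.  23. 100.  -6.  68.  -8.] F [-0.7  0.7 -0.1] M [ 0.04  0.05 -0.01] w 85.4
[512.04838322 -87.13206044 166.40638796]
shift [-0.3992 -0.182   0.1339] turn [-0.3473  0.0079  0.6219] angle 64.1
```

```bash
python3 -m pendant '[[[-0.399,-0.182,0.134,-0.347,0.008,0.622],[-0.399,-0.182,0.134,-0.347,0.008,0.622],[-0.399,-0.182,0.134,-0.347,0.008,0.622],[-0.399,-0.182,0.134,-0.347,0.008,0.622],[-0.399,-0.182,0.134,-0.347,0.008,0.622],[-0.399,-0.182,0.134,-0.347,0.008,0.622],[-0.399,-0.182,0.134,-0.347,0.008,0.622],[-0.399,-0.182,0.134,-0.347,0.008,0.622],[-0.399,-0.182,0.134,-0.347,0.008,0.622],[-0.399,-0.182,0.134,-0.347,0.008,0.622],[-0.399,-0.182,0.134,-0.347,0.008,0.622],[-0.399,-0.182,0.134,-0.347,0.008,0.622]]]' 1
python3 - <<'E'
from h import *
st()
R=dialtool(160)
rel(GRIP+R[:,2]*(16-20),R);rel(GRIP+R[:,2]*16,R)
crop(cam("side"),200,100,340,220,5,"pics/s4.png")
crop(cam("top"),200,120,320,220,6,"pics/t4.png")
E
```

```text
time: 2.8
eef_pos: [510.3, -76.9, 166.5]
tool_rot: [154.0, -14.5, 66.3]
force: [-0.5, 0.7, 0.4]
grip_width: 85.4
2.8 [510.3 -76.9 166.5] [153.99 -14.55  66.27] j [-47.   2.  54. 139. -30.  12.   6.] F [-0.5  0.7  0.4] M [0.   0.54 0.05] w 85.4
shift [-0.0087  0.007   0.0906] turn [-0.0068 -0.0018  0.002 ] angle 0.7
shift [-0.0088  0.0072  0.1106] turn [-0.0068 -0.0018  0.002 ] angle 0.7
```

View pics/s4.png

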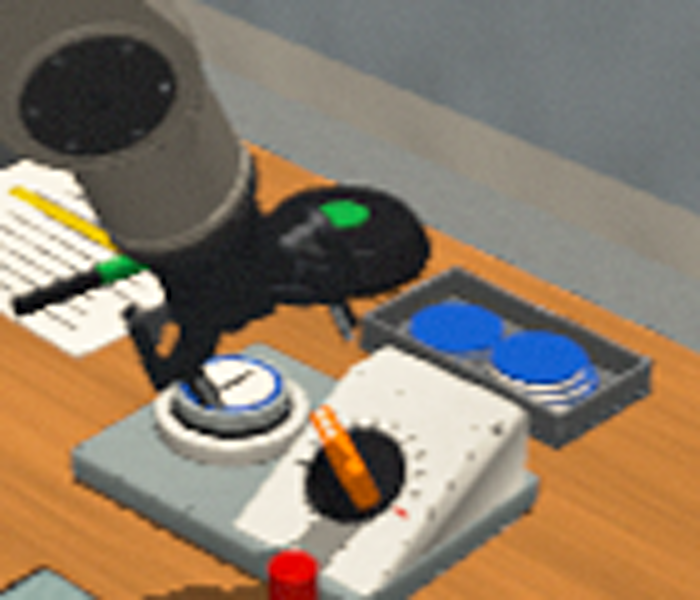

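View pics/t4.png

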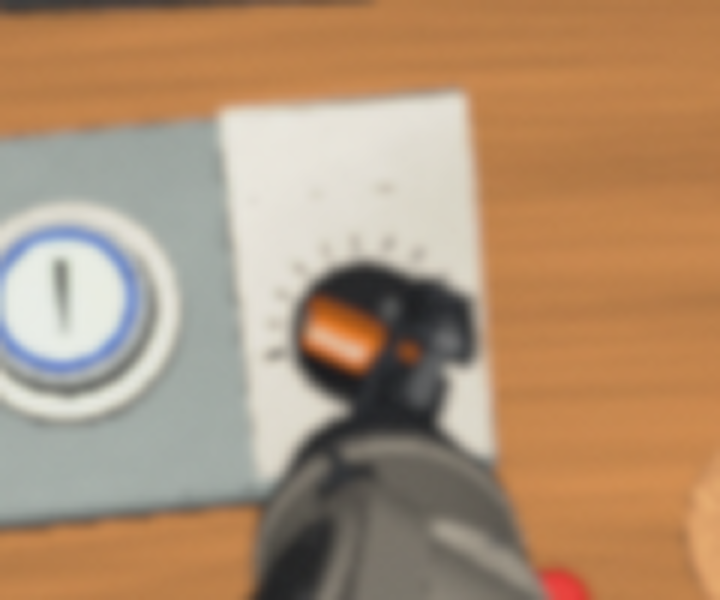

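```bash
python3 -m pendant '[[[0,0,0.02,0,0,0],[0,0,0.04,0,0,0],[0,0,0.06,0,0,0],[0,0,0.06,0,0,0]]]' 1
python3 - <<'E'
from h import *
st()
R=dialtool(160)
rel(GRIP+R[:,2]*16,R)
E
```

```text
time: 3.3
eef_pos: [536.6, -75.9, 131.5]
tool_rot: [154.3, -14.1, 66.4]
force: [0.3, -0.0, 0.2]
grip_width: 85.3
3.3 [536.6 -75.9 131.5] [154.33 -14.15  66.36] j [-21.  10.  27. 136. -55.  10.  30.] F [ 0.3 -0.   0.2] M [-0.04  0.53  0.02] w 85.3
shift [-0.0107  0.0024  0.0672] turn [-0.0108  0.0018  0.0047] angle 1.1
```

```bash
python3 -m pendant '[[[-0.003,0,0.015,0,0,0],[-0.007,0,0.03,0,0,0],[-0.01,0,0.045,0,0,0],[-0.01,0,0.045,0,0,0]]]' 1
python3 - <<'E'
from h import *
st()
R=dialtool(160)
rel(GRIP+R[:,2]*16,R)
E
```

```text
time: 3.7
eef_pos: [558.0, -87.8, 104.8]
tool_rot: [155.8, -13.8, 66.1]
force: [0.6, -0.6, -0.3]
grip_width: 85.3
3.7 [558.  -87.8 104.8] [155.85 -13.77  66.09] j [ -8.  15.  14. 133. -58.   9.  34.] F [ 0.6 -0.6 -0.3] M [-0.04  0.51 -0.02] w 85.3
shift [-0.0017 -0.0077  0.0341] turn [-0.027   0.0068  0.0039] angle 2.5
```

```bash
python3 - <<'E'
from h import *
rel([530,-90,250],downtool(60))
a=([530,-90,250],downtool(60))
rel([500,-360,320],downtool(50),a)
E
```

```text
shift [ 0.0216  0.0364 -0.1417] turn [ 0.2587 -0.1647  0.0341] angle 27.8
shift [-0.2488  0.109  -0.07  ] turn [-0.     -0.      0.1111] angle 10.0
```

```bash
python3 -m pendant '[[[0.01,0.015,-0.05,0,0,0],[0.022,0.036,-0.142,0.259,-0.165,0.034],[0.022,0.036,-0.142,0.259,-0.165,0.034],[0.022,0.036,-0.142,0.259,-0.165,0.034],[0.022,0.036,-0.142,0.259,-0.165,0.034],[0.022,0.036,-0.142,0.259,-0.165,0.034]]]' 1
python3 - <<'E'
from h import *
st()
rel([490,-370,320],downtool(50))
E
```

```text
time: 4.3
eef_pos: [527.8, -90.9, 255.0]
tool_rot: [178.6, -1.0, 60.2]
force: [-0.7, -0.2, 0.2]
grip_width: 85.4
4.3 [527.8 -90.9 255. ] [178.63  -0.96  60.16] j [-42.  12.  52. 112. -12.  60. -14.] F [-0.7 -0.2  0.2] M [0.   0.09 0.03] w 85.4
shift [-0.2598  0.1077 -0.0668] turn [ 0.0142 -0.012   0.1128] angle 10.3
```

```bash
python3 - <<'E'
from h import *
R=dialtool(160)
Z=R[:,2]
rel(GRIP+R[:,2]*(16-75),R@Ro.from_euler('z',45,degrees=True).as_matrix())
E
```

```text
shift [ 0.0028 -0.0036  0.1189] turn [-0.1912  0.2591  0.4627] angle 50.7
```

```bash
python3 -m pendant '[[[0.003,-0.004,0.119,-0.191,0.259,0.463],[0.003,-0.004,0.119,-0.191,0.259,0.463],[0.003,-0.004,0.119,-0.191,0.259,0.463],[0.003,-0.004,0.119,-0.191,0.259,0.463],[0.003,-0.004,0.119,-0.191,0.259,0.463],[0.003,-0.004,0.119,-0.191,0.259,0.463],[0.003,-0.004,0.119,-0.191,0.259,0.463],[0.003,-0.004,0.119,-0.191,0.259,0.463]]]' 1
python3 - <<'E'
from h import *
st()
R=dialtool(160)
rel(GRIP+R[:,2]*(16-75),R@Ro.from_euler('z',130,degrees=True).as_matrix())
E
```

```text
time: 5.1
eef_pos: [529.3, -83.5, 134.2]
tool_rot: [172.0, -28.8, 19.9]
force: [0.5, -0.3, -0.2]
grip_width: 85.4
5.1 [529.3 -83.5 134.2] [171.96 -28.84  19.87] j [-17.   9.  24. 137. -58.   9. -11.] F [ 0.5 -0.3 -0.2] M [-0.07  0.49  0.02] w 85.4
shift [ 0.0002  0.003  -0.0017] turn [-0.0042  0.0044  0.9452] angle 85.1
```

```bash
python3 - <<'E'
from h import *
R=dialtool(160)
ey=mframe()[1]
R2=Ro.from_rotvec(np.radians(12)*ey).as_matrix()@R   # less tilt?
print(R2[:,2])
P=[527,-85,165]
A=R2@Ro.from_euler('z',-40,degrees=True).as_matrix()
rel(P,A)
B=R2@Ro.from_euler('z',-120,degrees=True).as_matrix()
rel(P,B,(P,A))
E
```

```text
[ 0.30869888  0.01401793 -0.95105652]
shift [ 0.0125  0.0045 -0.028 ] turn [ 0.1187 -0.0823 -0.9395] angle 85.5
shift [0. 0. 0.] turn [-0.     -0.     -0.8889] angle 80.0
```

```bash
python3 -m pendant '[[[0.0125,0.0045,-0.028,0.119,-0.082,-0.10],[0.0125,0.0045,-0.028,0.119,-0.082,-0.94],[0.0125,0.0045,-0.028,0.119,-0.082,-0.94],[0.0125,0.0045,-0.028,0.119,-0.082,-0.94],[0.0125,0.0045,-0.028,0.119,-0.082,-0.94],[0.0125,0.0045,-0.028,0.119,-0.082,-0.94],[0.0125,0.0045,-0.028,0.119,-0.082,-0.94],[0.0125,0.0045,-0.028,0.119,-0.082,-0.94],[0.0125,0.0045,-0.028,0.119,-0.082,-0.94],[0.0125,0.0045,-0.028,0.119,-0.082,-0.94],[0.0125,0.0045,-0.028,0.119,-0.082,-0.94]]]' 1
python3 -c "
from h import *
st()"
python3 -m pendant '[[[0,0,0,0,0,-0.9],[0,0,0,0,0,-0.9],[0,0,0,0,0,-0.9],[0,0,0,0,0,-0.9],[0,0,0,0,0,-0.9],[0,0,0,0,0,-0.9],[0,0,0,0,0,-0.9],[0,0,0,0,0,-0.9],[0,0,0,0,0,-0.9],[0,0,0,0,0,-0.9]]]' 1
python3 - <<'E'
from h import *
st()
E
```

```text
time: 6.2
eef_pos: [529.2, -86.7, 165.5]
tool_rot: [162.3, 3.5, 102.4]
force: [-0.4, 0.9, 0.3]
grip_width: 85.7
6.2 [529.2 -86.7 165.5] [162.27   3.51 102.42] j [-24.   8.  30. 128. -13.  28.  29.] F [-0.4  0.9  0.3] M [-0.09  0.23 -0.01] w 85.7
time: 7.2
eef_pos: [529.1, -86.9, 165.4]
tool_rot: [-179.3, 18.1, -175.9]
force: [-0.8, 0.5, -0.2]
grip_width: 85.2
7.2 [529.1 -86.9 165.4] [-179.26   18.06 -175.93] j [-11.   8.  16. 127.  -9.  28. 105.] F [-0.8  0.5 -0.2] M [-0.    0.31  0.01] w 85.2
```

```bash
python3 - <<'E'
from h import *
R=dialtool(160)
ey=mframe()[1]
R2=Ro.from_rotvec(np.radians(5)*ey).as_matrix()@R
P=[524,-86,162]
A=R2@Ro.from_euler('z',-172,degrees=True).as_matrix()
rel(P,A)
E
```

```text
shift [0.0058 0.0013 0.0016] turn [ 0.0328 -0.0725 -0.5614] angle 51.0
```

```bash
python3 -m pendant '[[[0.006,0.001,0.002,0.033,-0.073,-0.561],[0.006,0.001,0.002,0.033,-0.073,-0.561],[0.006,0.001,0.002,0.033,-0.073,-0.561],[0.006,0.001,0.002,0.033,-0.073,-0.561],[0.006,0.001,0.002,0.033,-0.073,-0.561],[0.006,0.001,0.002,0.033,-0.073,-0.561],[0.006,0.001,0.002,0.033,-0.073,-0.561]]]' 1
python3 -c "
from h import *
st()"
python3 -m pendant '[[[0,0,0,0,0,-0.7],[0,0,0,0,0,-0.7],[0,0,0,0,0,-0.7],[0,0,0,0,0,-0.7],[0,0,0,0,0,-0.7],[0,0,0,0,0,-0.7],[0,0,0,0,0,-0.7],[0,0,0,0,0,-0.7],[0,0,0,0,0,-0.7],[0,0,0,0,0,-0.7]]]' 1
python3 - <<'E'
from h import *
st()
E
```

```text
time: 7.9
eef_pos: [523.8, -85.7, 161.4]
tool_rot: [-159.8, 15.2, -122.8]
force: [0.3, -1.0, 0.1]
grip_width: 85.2
7.9 [523.8 -85.7 161.4] [-159.81   15.17 -122.78] j [  8.   6.  -4. 132.  -8.  17. 156.] F [ 0.3 -1.   0.1] M [-0.05  0.48 -0.01] w 85.2
time: 8.9
eef_pos: [530.3, -80.6, 141.6]
tool_rot: [-155.9, -9.4, -70.5]
force: [0.3, 0.8, 0.4]
grip_width: 85.4
8.9 [530.3 -80.6 141.6] [-155.94   -9.42  -70.45] j [ 65.  20. -70. 130.  53.  24. 156.] F [0.3 0.8 0.4] M [0.04 0.44 0.02] w 85.4
```

```bash
python3 - <<'E'
from h import *
R=dialtool(160,-1)
rel(GRIP+R[:,2]*(16-60),R)
E
```

```text
shift [0.0042 0.0038 0.0196] turn [ 0.0476 -0.0203  0.5478] angle 49.5
```

```bash
python3 -m pendant '[[[0.004,0.004,0.02,0.048,-0.02,0.1],[0.004,0.004,0.02,0.048,-0.02,0.2],[0.004,0.004,0.02,0.048,-0.02,0.3],[0.004,0.004,0.02,0.048,-0.02,0.4],[0.004,0.004,0.02,0.048,-0.02,0.5],[0.004,0.004,0.02,0.048,-0.02,0.548],[0.004,0.004,0.02,0.048,-0.02,0.548]]]' 1
python3 - <<'E'
from h import *
st()
R=dialtool(160,-1)
rel(GRIP+R[:,2]*(16-40),R)
E
```

```text
time: 9.6
eef_pos: [536.7, -82.9, 123.4]
tool_rot: [-153.5, 14.6, -114.1]
force: [-1.3, 0.3, -0.3]
grip_width: 85.4
9.6 [536.7 -82.9 123.4] [-153.5    14.62 -114.08] j [ 50.  16. -50. 134.  59.  10. 101.] F [-1.3  0.3 -0.3] M [-0.01  0.51  0.01] w 85.4
shift [ 0.0027 -0.0016  0.0203] turn [ 0.0004  0.0008 -0.0018] angle 0.2
```

```bash
python3 -m pendant '[[[0.0027,-0.0016,0.01,0,0,0],[0.0027,-0.0016,0.02,0,0,0],[0.0027,-0.0016,0.02,0,0,0]]]' 1
python3 - <<'E'
from h import *
st()
R=dialtool(160,-1)
rel(GRIP+R[:,2]*(16-0),R)
crop(cam("side"),220,130,320,220,7,"pics/s5.png")
crop(cam("top"),220,130,300,200,8,"pics/t5.png")
E
```

```text
time: 9.9
eef_pos: [546.7, -85.6, 105.2]
tool_rot: [-153.5, 14.5, -113.8]
force: [-0.7, 0.2, 0.2]
grip_width: 85.2
9.9 [546.7 -85.6 105.2] [-153.52   14.51 -113.78] j [ 46.  19. -46. 133.  73.  10.  88.] F [-0.7  0.2  0.2] M [-0.01  0.46 -0.06] w 85.2
shift [-0.0003 -0.0005  0.0397] turn [0.0014 0.0012 0.0017] angle 0.2
```

View pics/s5.png

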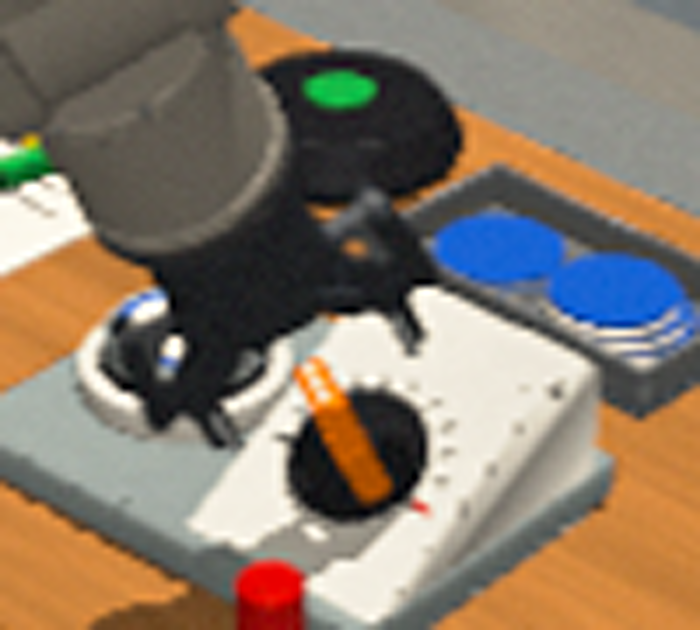

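View pics/t5.png

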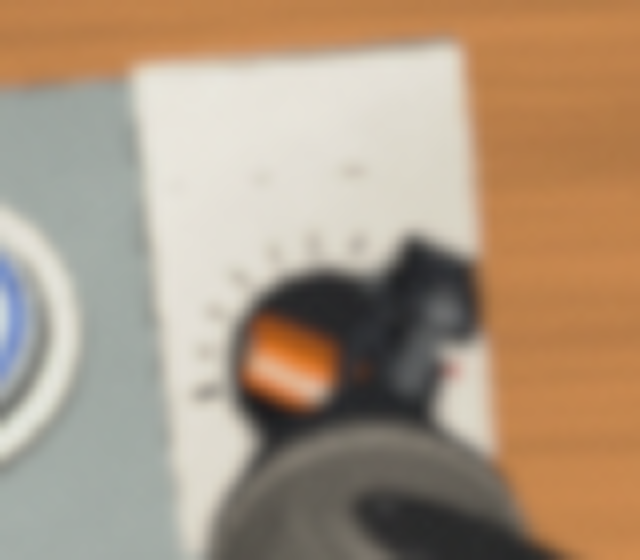

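The fingertips (side crop (220,435) and (413,340)) straddle the bar. Going in now.

```bash
python3 -m pendant '[[[0,-0.0005,0.01,0,0,0],[0,-0.0005,0.02,0,0,0],[0,-0.0005,0.03,0,0,0],[0,-0.0005,0.037,0,0,0],[0,-0.0005,0.037,0,0,0]]]' 1
python3 - <<'E'
from h import *
st()
R=dialtool(160,-1)
rel(GRIP+R[:,2]*(16-0),R)
E
```

```text
time: 10.5
eef_pos: [565.2, -85.3, 73.9]
tool_rot: [-153.5, 14.6, -114.0]
force: [1.3, 0.2, -0.4]
grip_width: 85.8
10.5 [565.2 -85.3  73.9] [-153.54   14.6  -113.97] j [ 43.  24. -44. 132.  94.  12.  67.] F [ 1.3  0.2 -0.4] M [-0.02  0.48  0.02] w 85.8
shift [-0.0006  0.0001  0.0033] turn [ 0.0012  0.0012 -0.0006] angle 0.2
```

```bash
python3 -m pendant '[[[0,0,0.002,0,0,0],[0,0,0.002,0,0,0],[0,0,0.002,0,0,0],[0,0,0.002,0,0,0],[0,0,0.002,0,0,0],[0,0,0.002,0,0,0]]]' -1 40
python3 - <<'E'
from h import *
st()
E
```

```text
time: 11.1
eef_pos: [564.8, -84.5, 72.1]
tool_rot: [-153.6, 14.6, -114.0]
force: [-14.8, 4.2, 11.5]
grip_width: 15.7
11.1 [564.8 -84.5  72.1] [-153.61   14.61 -113.98] j [ 43.  25. -44. 132.  95.  12.  66.] F [-14.8   4.2  11.5] M [0.59 2.01 0.48] w 15.7
```

```bash
python3 - <<'E'
from h import *
R=dialtool(160,-1);s=state();print(R.T@s["force"],R.T@s["moment"])
E
```

```text
[ -0.73218751   8.37164472 -17.28420022] [-2.13037606  0.27380809 -0.07792799]
```

```bash
python3 -m pendant '[[[0,0.0005,-0.002,0,0,0],[0,0.001,-0.003,0,0,0],[0,0.001,-0.003,0,0,0]]]' -1 40
python3 - <<'E'
from h import *
st()
R=dialtool(160,-1);s=state();print(R.T@s["force"],R.T@s["moment"])
E
```

```text
time: 11.4
eef_pos: [563.7, -84.5, 73.8]
tool_rot: [-153.6, 14.7, -114.0]
force: [19.3, 1.6, -35.1]
grip_width: 15.3
11.4 [563.7 -84.5  73.8] [-153.63   14.66 -114.04] j [ 43.  24. -44. 132.  94.  12.  67.] F [ 19.3   1.6 -35.1] M [0.21 0.52 0.15] w 15.3
[-0.25979093  1.04003619 40.03233024] [-0.58218632  0.01509399 -0.01550999]
```

```bash
python3 -m pendant '[[[0,0,0.002,0,0,0],[0,0,0.002,0,0,0]]]' -1 40
python3 - <<'E'
from h import *
st()
R=dialtool(160,-1);s=state();print(R.T@s["force"],R.T@s["moment"])
E
```

```text
time: 11.6
eef_pos: [564.1, -84.5, 73.1]
tool_rot: [-153.5, 14.6, -114.0]
force: [-19.8, 0.3, 23.3]
grip_width: 15.3
11.6 [564.1 -84.5  73.1] [-153.52   14.59 -113.98] j [ 43.  25. -44. 132.  95.  13.  66.] F [-19.8   0.3  23.3] M [0.37 1.78 0.27] w 15.3
[  1.69558912   5.33898697 -30.06395303] [-1.7863027   0.43117279 -0.0079214 ]
```

```bash
python3 -m pendant '[[[0,0,-0.0008,0,0,0],[0,0,-0.0008,0,0,0.05],[0,0,-0.0008,0,0,0.1],[0,0,-0.0008,0,0,0.16],[0,0,-0.0008,0,0,0.22],[0,0,-0.0008,0,0,0.22]]]' -1 25
python3 - <<'E'
from h import *
st()
s=state();R=Ro.from_euler('xyz',s["tool_rot"],degrees=True).as_matrix();print(R.T@s["force"],R.T@s["moment"])
R=dialtool(140,-1);rel(s["eef_pos"],R)
E
```

```text
time: 12.2
eef_pos: [564.0, -84.6, 73.3]
tool_rot: [-159.8, 22.6, -133.3]
force: [-3.0, 2.5, -2.4]
grip_width: 15.3
12.2 [564.  -84.6  73.3] [-159.8    22.6  -133.31] j [ 46.  26. -48. 132.  94.  15.  49.] F [-3.   2.5 -2.4] M [0.5  1.41 0.39] w 15.3
[1.13665054 4.32990182 0.65380212] [-1.41003351  0.62140388 -0.05745511]
shift [0. 0. 0.] turn [ 0.0018  0.0008 -0.0003] angle 0.2
```

```bash
python3 -m pendant '[[[0,0,0,0,0,0.08],[0,0,0,0,0,0.16],[0,0,0,0,0,0.24],[0,0,0,0,0,0.32],[0,0,0,0,0,0.4],[0,0,0,0,0,0.44],[0,0,0,0,0,0.44]]]' -1 25
python3 - <<'E'
from h import *
st()
s=state();R=Ro.from_euler('xyz',s["tool_rot"],degrees=True).as_matrix();print(R.T@s["force"],R.T@s["moment"])
R=dialtool(100,-1);rel(s["eef_pos"],R)
E
```

```text
time: 12.9
eef_pos: [564.1, -84.8, 73.4]
tool_rot: [-179.8, 30.0, -176.8]
force: [-3.5, 1.5, -2.0]
grip_width: 15.4
12.9 [564.1 -84.8  73.4] [-179.82   29.96 -176.75] j [ 52.  29. -55. 132.  93.  18.  12.] F [-3.5  1.5 -2. ] M [0.5  1.48 0.33] w 15.4
[ 3.96676801  1.65467962 -0.03174387] [-0.66766446  1.44642773 -0.0036571 ]
shift [0. 0. 0.] turn [ 0.0016 -0.0004  0.0062] angle 0.6
```

```bash
python3 -m pendant '[[[0,0,0,0,0,0.08],[0,0,0,0,0,0.16],[0,0,0,0,0,0.24],[0,0,0,0,0,0.32],[0,0,0,0,0,0.4],[0,0,0,0,0,0.48],[0,0,0,0,0,0.56],[0,0,0,0,0,0.6],[0,0,0,0,0,0.6]]]' -1 25
python3 - <<'E'
from h import *
st()
s=state();R=Ro.from_euler('xyz',s["tool_rot"],degrees=True).as_matrix();print(R.T@s["force"],R.T@s["moment"])
R=dialtool(40,-1);rel(s["eef_pos"],R)
E
```

```text
time: 13.8
eef_pos: [564.0, -85.1, 73.3]
tool_rot: [155.1, 17.2, 125.4]
force: [-5.3, 0.3, 1.5]
grip_width: 15.8
13.8 [564.  -85.1  73.3] [155.12  17.22 125.38] j [ 58.  32. -63. 132.  92.  24. -39.] F [-5.3  0.3  1.5] M [0.4  1.59 0.14] w 15.8
[ 2.6740656  -2.73628403 -3.95111607] [0.97085802 1.32074166 0.11946013]
shift [0. 0. 0.] turn [ 0.0002 -0.0014  0.073 ] angle 6.6
```

```bash
python3 -m pendant '[[[0,0,0,0,0,0.08],[0,0,0,0,0,0.16],[0,0,0,0,0,0.24],[0,0,0,0,0,0.32],[0,0,0,0,0,0.4],[0,0,0,0,0,0.45],[0,0,0,0,0,0.48],[0,0,0,0,0,0.48]]]' -1 25
python3 - <<'E'
from h import *
st()
s=state();R=Ro.from_euler('xyz',s["tool_rot"],degrees=True).as_matrix();print(R.T@s["force"],R.T@s["moment"])
R=dialtool(0,-1);rel(s["eef_pos"],R)
E
```

```text
time: 14.6
eef_pos: [563.8, -85.1, 73.2]
tool_rot: [150.2, -3.4, 86.9]
force: [-7.7, 0.2, 2.0]
grip_width: 15.3
14.6 [563.8 -85.1  73.2] [150.25  -3.36  86.94] j [ 60.  35. -66. 132.  92.  26. -81.] F [-7.7  0.2  2. ] M [0.3  1.7  0.13] w 15.3
[-0.06034723 -5.67674719 -5.52374971] [1.72310037 0.19533816 0.07456426]
shift [0. 0. 0.] turn [-0.001  -0.0009  0.038 ] angle 3.4
```

```bash
for i in 1 2 3; do python3 -m pendant '[[[0,0,0,0,0,0.01],[0,0,0,0,0,0.025],[0,0,0,0,0,0.025]]]' -1 25 >/dev/null
python3 - <<'E'
from h import *
s=state();R=Ro.from_euler('xyz',s["tool_rot"],degrees=True).as_matrix();print(s["tool_rot"].round(2),R.T@s["force"],R.T@s["moment"],s["grip_width"])
rel(s["eef_pos"],dialtool(0,-1))
E
done
```

```text
[150.38  -4.44  85.03] [-1.27465926 -6.92004104 -4.52881825] [1.73247656 0.11487615 0.03373185] 14.971113815425843
shift [0. 0. 0.] turn [-0.001  -0.0008  0.0137] angle 1.2
[150.54  -5.49  83.12] [-1.48083978 -5.46883324 -6.96177275] [ 1.84649232 -0.311076   -0.95618419] 15.196173058881989
shift [0. 0. 0.] turn [-0.0009 -0.0005 -0.0104] angle 0.9
[150.72  -6.53  81.23] [-3.05303704 -5.49669861 -7.36125488] [ 1.84911902 -0.5445367  -2.19582708] 15.564373391986239
shift [0. 0. 0.] turn [-0.0008 -0.0004 -0.0344] angle 3.1
```

```bash
python3 -m pendant '[[[0,0,0,0,0,-0.04],[0,0,0,0,0,-0.12],[0,0,0,0,0,-0.2],[0,0,0,0,0,-0.28],[0,0,0,0,0,-0.36],[0,0,0,0,0,-0.44],[0,0,0,0,0,-0.52],[0,0,0,0,0,-0.60],[0,0,0,0,0,-0.68],[0,0,0,0,0,-0.76],[0,0,0,0,0,-0.84],[0,0,0,0,0,-0.9],[0,0,0,0,0,-0.923],[0,0,0,0,0,-0.923]]]' -1 25
python3 - <<'E'
from h import *
st()
s=state();R=Ro.from_euler('xyz',s["tool_rot"],degrees=True).as_matrix();print(R.T@s["force"],R.T@s["moment"])
rel(s["eef_pos"],dialtool(80,-1))
crop(cam("side"),220,130,320,220,7,"pics/s6.png")
crop(cam("top"),220,130,300,200,8,"pics/t6.png")
E
```

```text
time: 16.9
eef_pos: [564.3, -84.9, 73.5]
tool_rot: [168.7, 27.9, 159.7]
force: [-2.7, 0.7, -4.8]
grip_width: 15.4
16.9 [564.3 -84.9  73.5] [168.68  27.93 159.67] j [ 52.  29. -56. 132.  93.  19.  -8.] F [-2.7  0.7 -4.8] M [0.3  1.47 0.22] w 15.4
[ 4.70506741 -0.81878188  2.80730536] [ 9.88044282e-02  1.51033820e+00 -1.05571400e-03]
shift [0. 0. 0.] turn [ 0.001  -0.0008 -0.0015] angle 0.2
```

View pics/s6.png

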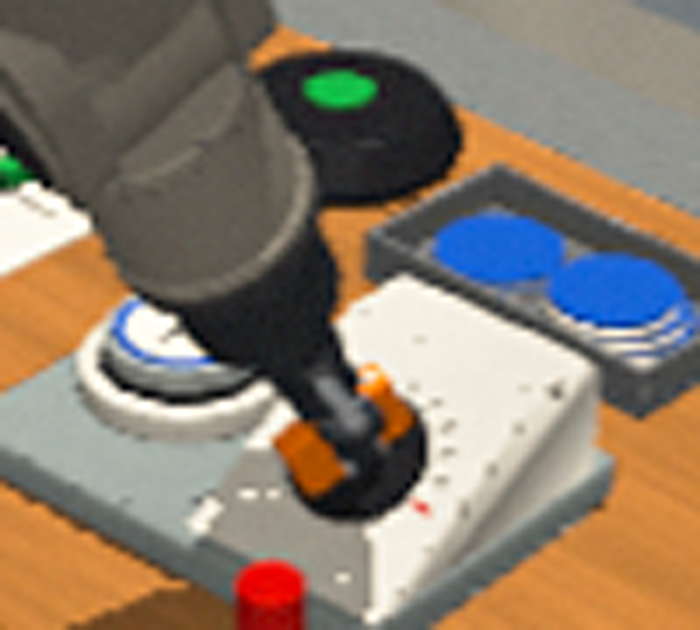

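View pics/t6.png

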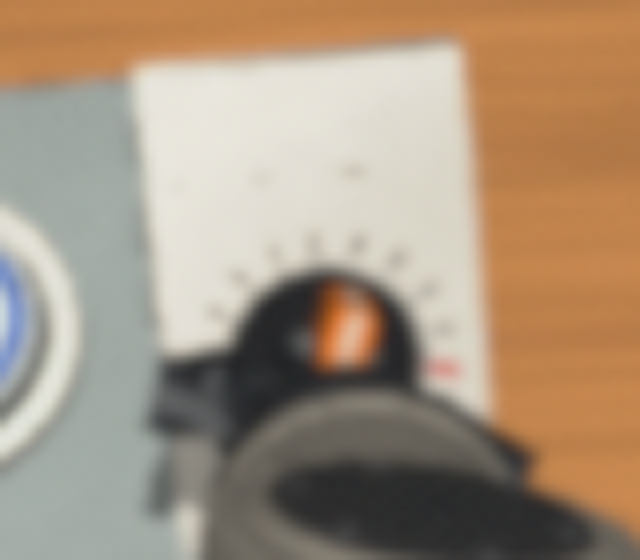

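```bash
python3 -m pendant '[[[0,0,0,0,0,0],[0,0,0,0,0,0],[0,0,0,0,0,0],[0,0,0,0,0,0],[0,0,-0.01,0,0,0],[0,0,-0.03,0,0,0],[0,0,-0.05,0,0,0],[0,0,-0.07,0,0,0]]]' 1
python3 - <<'E'
from h import *
st()
Y=150
rel([505,-90,250],downtool(Y))
a=([505,-90,250],downtool(Y))
crop(cam("side"),220,130,320,220,7,"pics/s7.png")
E
```

```text
time: 17.8
eef_pos: [529.4, -86.2, 135.0]
tool_rot: [168.6, 27.9, 159.5]
force: [0.1, -1.4, 0.0]
grip_width: 85.6
17.8 [529.4 -86.2 135. ] [168.55  27.92 159.45] j [ 64.  19. -65. 133.  60.  15.  21.] F [ 0.1 -1.4  0. ] M [-0.04  0.53 -0.06] w 85.6
shift [-0.0348  0.0103 -0.1119] turn [0.15   0.2984 0.1336] angle 32.4
```

View pics/s7.png

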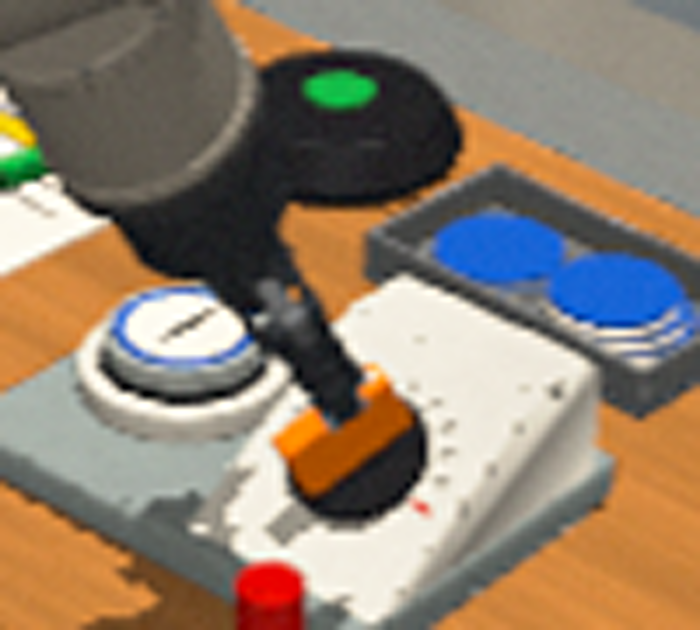

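The pointer sits on the fourth mark from red. Next, measure the pad precisely and go there.

```bash
python3 - <<'E'
from h import *
t=cam("top");s=cam("side")
T3=lambda p:(310+p[0]/12-.5,180+p[1]/12-.5);S3=lambda p:(270+p[0]/10-.5,215+p[1]/10-.5)
print("handle top",plane(t,*T3((395,205)),115),plane(s,*S3((352,90)),115))
print("foot t z23", plane(t,*T3((308,290)),26),"s z31",plane(s,*S3((335,335)),28))
rel([505,-95,230],downtool(120))
rel([485,-303,220],downtool(90),([505,-95,230],downtool(120)))
E
```

```text
handle top [ 486.86457959 -303.96088989  115.        ] [ 480.00655885 -305.45216475  115.        ]
foot t z23 [ 483.75936602 -301.76176665   26.        ] s z31 [ 474.15378687 -310.64515808   28.        ]
shift [-0.0264  0.0034 -0.0948] turn [0.2264 0.2558 0.4571] angle 51.4
shift [-0.1701 -0.1213  0.01  ] turn [-0.     -0.      0.3333] angle 30.0
```

```bash
python3 -m pendant '[[[-0.005,0,-0.04,0,0,0],[-0.026,0.003,-0.095,0.226,0.256,0.457],[-0.026,0.003,-0.095,0.226,0.256,0.457],[-0.026,0.003,-0.095,0.226,0.256,0.457],[-0.026,0.003,-0.095,0.226,0.256,0.457],[-0.026,0.003,-0.095,0.226,0.256,0.457],[-0.026,0.003,-0.095,0.226,0.256,0.457],[-0.026,0.003,-0.095,0.226,0.256,0.457]]]' 1
python3 - <<'E'
from h import *
st()
rel([484,-304,200],downtool(90))
E
```

```text
time: 18.75
eef_pos: [505.1, -95.1, 228.7]
tool_rot: [179.9, 0.4, 120.6]
force: [-0.0, 0.1, 0.4]
grip_width: 85.2
18.75 [505.1 -95.1 228.7] [179.92   0.42 120.63] j [ 54.  18. -59. 110.  18.  61.  18.] F [-0.   0.1  0.4] M [ 0.02 -0.01 -0.02] w 85.2
shift [-0.1688 -0.1246  0.0298] turn [0.0022 0.0043 0.3403] angle 30.6
```

```bash
python3 -m pendant '[[[-0.169,-0.125,0.02,0.002,0.004,0.34],[-0.169,-0.125,0.02,0.002,0.004,0.34],[-0.169,-0.125,0.03,0.002,0.004,0.34],[-0.169,-0.125,0.03,0.002,0.004,0.34],[-0.169,-0.125,0.03,0.002,0.004,0.34],[-0.169,-0.125,0.03,0.002,0.004,0.34],[-0.169,-0.125,0.03,0.002,0.004,0.34]]]' 1
python3 - <<'E'
from h import *
st()
rel([484,-304,68],downtool(90))
crop(cam("side"),250,170,350,290,5,"pics/s8.png")
crop(cam("top"),270,150,370,250,6,"pics/t8.png")
E
```

```text
time: 19.45
eef_pos: [484.8, -303.0, 198.8]
tool_rot: [179.8, -0.1, 90.4]
force: [0.2, 0.1, -0.1]
grip_width: 84.8
19.45 [ 484.8 -303.   198.8] [ 1.7983e+02 -1.2000e-01  9.0400e+01] j [ 63.  23. -47. 105.  19.  60.   9.] F [ 0.2  0.1 -0.1] M [ 0.03  0.   -0.01] w 84.8
shift [-0.0013 -0.0011  0.1308] turn [ 0.0018 -0.0013  0.0045] angle 0.4
```

View pics/s8.png

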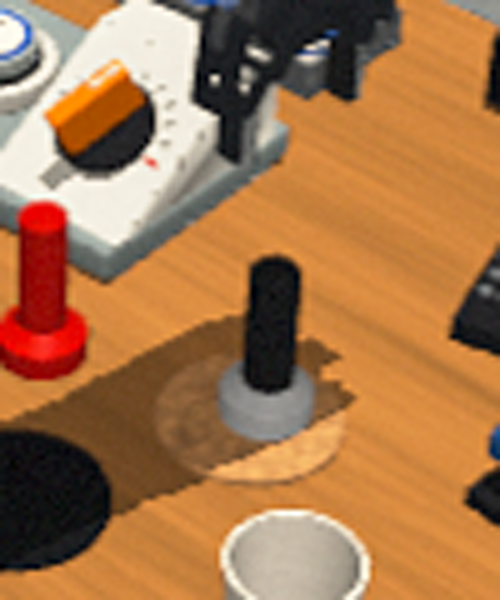

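View pics/t8.png

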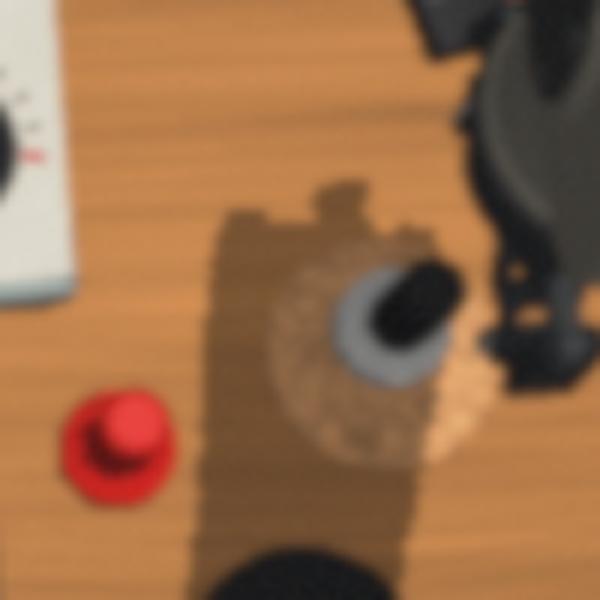

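```bash
python3 -m pendant '[[[-0.001,-0.001,0.04,0.002,-0.001,0.004],[-0.001,-0.001,0.08,0.002,-0.001,0.004],[-0.001,-0.001,0.11,0.002,-0.001,0.004],[-0.001,-0.001,0.135,0.002,-0.001,0.004],[-0.001,-0.001,0.135,0.002,-0.001,0.004]]]' 1 && python3 -m pendant '[[[0,0,0,0,0,0],[0,0,0,0,0,0],[0,0,0,0,0,0],[0,0,0,0,0,0],[0,0,0,0,0,0],[0,0,0,0,0,0]]]' -1 60
python3 - <<'E'
from h import *
st()
crop(cam("side"),250,170,350,290,5,"pics/s9.png")
crop(cam("top"),290,160,370,240,7,"pics/t9.png")
E
```

```text
time: 20.05
eef_pos: [482.9, -302.3, 62.1]
tool_rot: [-179.9, -0.2, 90.1]
force: [-0.3, 0.2, 0.4]
grip_width: 85.4
time: 20.65
eef_pos: [484.5, -304.6, 65.6]
tool_rot: [179.9, -0.0, 90.0]
force: [-0.9, -0.4, 9.0]
grip_width: 30.5
20.65 [ 484.5 -304.6   65.6] [179.88  -0.    89.98] j [ 58.  32. -41. 111.  28.  47.   1.] F [-0.9 -0.4  9. ] M [0.09 0.27 0.03] w 30.5
```

View pics/s9.png

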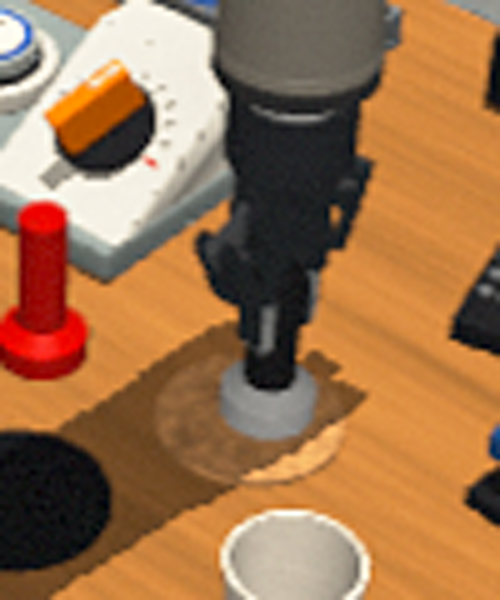

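View pics/t9.png

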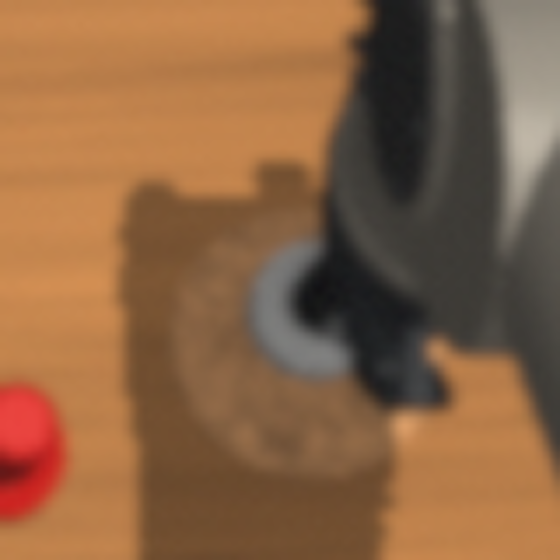

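```bash
python3 -m pendant '[[[0,0,-0.02,0,0,0],[0,0,-0.06,0,0,0],[0,0,-0.11,0,0,0],[0,0,-0.16,0,0,0],[0,0,-0.175,0,0,0]]]' -1 80
python3 - <<'E'
from h import *
st()
rel([592,59,240],downtool(90))
E
```

```text
time: 21.25
eef_pos: [485.6, -304.8, 244.9]
tool_rot: [179.7, 0.2, 90.0]
force: [1.1, 0.8, -3.8]
grip_width: 30.2
21.25 [ 485.6 -304.8  244.9] [1.7966e+02 1.5000e-01 9.0000e+01] j [ 65.  20. -48. 102.  17.  64.  11.] F [ 1.1  0.8 -3.8] M [-0.02 -0.07  0.  ] w 30.2
shift [0.3638 0.1064 0.0045] turn [ 0.0038  0.0017 -0.    ] angle 0.4
```

```bash
python3 -m pendant '[[[0.04,0.012,0,0,0,0],[0.08,0.024,0,0,0,0],[0.12,0.036,0,0,0,0],[0.16,0.048,0,0,0,0],[0.2,0.06,0,0,0,0],[0.24,0.072,0,0,0,0],[0.28,0.084,0,0,0,0],[0.32,0.095,0,0,0,0],[0.35,0.103,0,0,0,0],[0.364,0.106,0,0.004,0.002,0],[0.364,0.106,0,0.004,0.002,0],[0.364,0.106,0.04,0.004,0.002,0],[0.364,0.106,0.08,0.004,0.002,0],[0.364,0.106,0.1,0.004,0.002,0],[0.364,0.106,0.1,0.004,0.002,0]]]' -1 80
python3 - <<'E'
from h import *
st()
rel([592,59,135],downtool(90))
crop(cam("side"),210,130,290,200,8,"pics/s10.png")
crop(cam("top"),180,130,250,200,8,"pics/t10.png")
E
```

```text
time: 22.75
eef_pos: [588.1, 57.6, 137.1]
tool_rot: [-179.4, -0.2, 89.9]
force: [-1.0, -0.1, -2.0]
grip_width: 30.4
22.75 [588.1  57.6 137.1] [-179.4    -0.2    89.92] j [ 26.  31. -49. 105.  27.  57. -35.] F [-1.  -0.1 -2. ] M [ 0.04 -0.    0.01] w 30.4
shift [0.0014 0.0039 0.0021] turn [-0.0066 -0.0022 -0.0009] angle 0.6
```

View pics/s10.png

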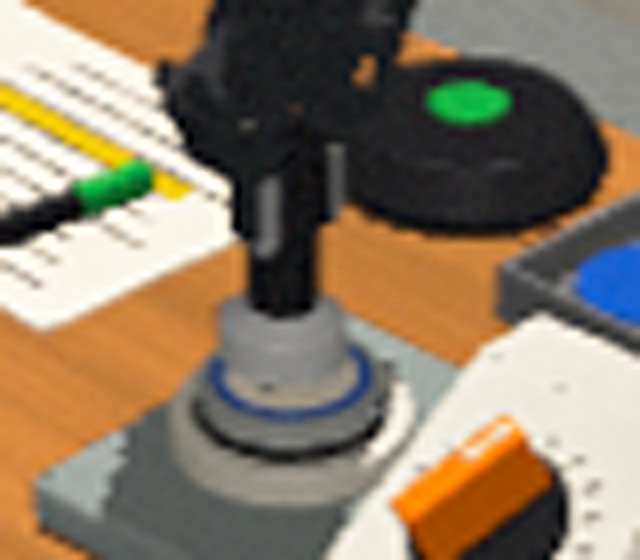

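View pics/t10.png

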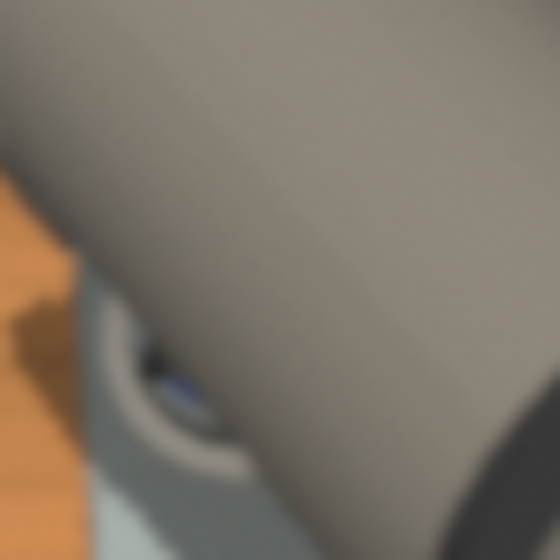

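```bash
python3 -m pendant '[[[0.0015,0.004,0.005,-0.006,-0.002,0],[0.0015,0.004,0.008,-0.006,-0.002,0],[0.0015,0.004,0.008,-0.006,-0.002,0]]]' -1 80
python3 - <<'E'
from h import *
st()
s=cam("side");crop(s,222,150,267,195,14,"pics/s11.png")
x=state()["eef_pos"]
a=np.linspace(0,2*np.pi,180)
def circ(c,r): 
    p=np.array([proj(s,[c[0]+r*np.cos(q),c[1]+r*np.sin(q),c[2]]) for q in a]);p=(p+.5-[222,150])*14
    return "L%.0f R%.0f T%.0f B%.0f"%(p[:,0].min(),p[:,0].max(),p[:,1].min(),p[:,1].max())
print("foot bottom",circ([x[0],x[1],x[2]-60.6],29),"foot18",circ([x[0],x[1],x[2]-42.6],29))
print("plate",circ([592,59,62],42),"bot edge")
E
```

```text
time: 23.15
eef_pos: [594.0, 61.2, 132.4]
tool_rot: [179.7, -0.1, 90.0]
force: [-0.3, 0.5, -2.0]
grip_width: 30.2
23.15 [594.   61.2 132.4] [ 1.7974e+02 -5.0000e-02  9.0000e+01] j [ 25.  31. -49. 105.  28.  56. -36.] F [-0.3  0.5 -2. ] M [-0.02  0.01 -0.02] w 30.2
foot bottom L227 R456 T275 B398 foot18 L226 R456 T215 B336
plate L176 R508 T287 B466 bot edge
```

View pics/s11.png

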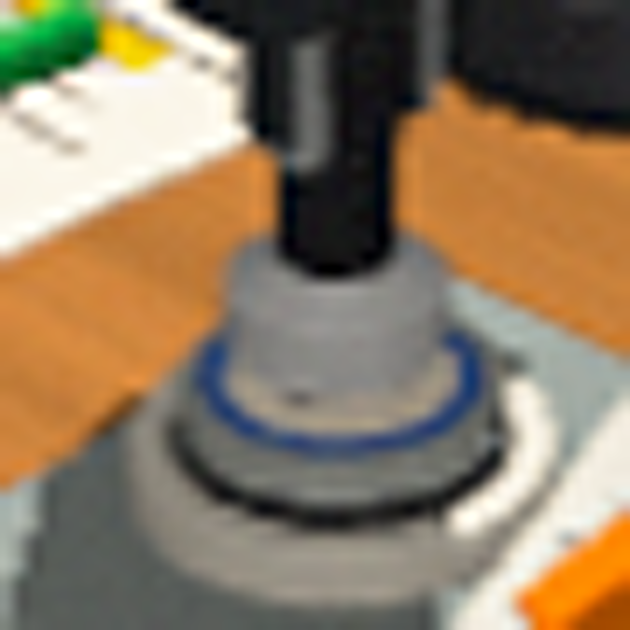

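```bash
python3 - <<'E'
from h import *
rel([593,59.8,125],downtool(90))
E
python3 -m pendant '[[[-0.0015,-0.001,0.003,0.003,0,0],[-0.0015,-0.001,0.006,0.003,0,0],[-0.0015,-0.001,0.006,0.003,0,0],[-0.0015,-0.001,0.006,0.003,0,0]]]' -1 100
python3 - <<'E'
from h import *
st()
rel([593,59.8,122],downtool(90))
E
```

```text
shift [-0.0015 -0.001   0.0074] turn [ 0.0028 -0.0006 -0.    ] angle 0.3
time: 23.6
eef_pos: [592.9, 59.8, 126.0]
tool_rot: [-179.9, -0.1, 90.0]
force: [-0.1, -0.3, -2.3]
grip_width: 30.2
23.6 [592.9  59.8 126. ] [-1.7995e+02 -7.0000e-02  9.0000e+01] j [ 25.  31. -48. 106.  28.  56. -36.] F [-0.1 -0.3 -2.3] M [-0.01 -0.03  0.02] w 30.2
shift [-0.      0.0001  0.004 ] turn [-0.0006 -0.0008  0.    ] angle 0.1
```

```bash
python3 -m pendant '[[[0,0,0.002,0,0,0],[0,0,0.004,0,0,0],[0,0,0.006,0,0,0],[0,0,0.008,0,0,0],[0,0,0.008,0,0,0]]]' -1 100
python3 -c "
from h import *
st()"
```

```text
time: 24.1
eef_pos: [593.0, 59.9, 118.1]
tool_rot: [-180.0, -0.1, 90.0]
force: [-2.9, 0.4, 6.0]
grip_width: 29.9
24.1 [593.   59.9 118.1] [-1.7997e+02 -7.0000e-02  9.0010e+01] j [ 25.  32. -48. 106.  29.  55. -36.] F [-2.9  0.4  6. ] M [-0.1   0.48  0.07] w 29.9
```

```bash
python3 -m pendant '[[[0,0,0.002,0,0,0],[0,0,0.004,0,0,0],[0,0,0.005,0,0,0],[0,0,0.006,0,0,0],[0,0,0.0065,0,0,0],[0,0,0.0065,0,0,0]]]' -1 100
python3 -c "
from h import *
st()"
python3 -m pendant '[[[0,0,0.0005,0,0,0],[0,0,0.001,0,0,0],[0,0,0.001,0,0,0]]]' -1 100
python3 -c "
from h import *
st()"
```

```text
time: 24.7
eef_pos: [593.1, 60.1, 112.7]
tool_rot: [180.0, -0.0, 90.0]
force: [-7.8, -1.9, 19.4]
grip_width: 30.0
24.7 [593.1  60.1 112.7] [ 1.800e+02 -4.000e-02  9.001e+01] j [ 24.  32. -48. 106.  29.  55. -36.] F [-7.8 -1.9 19.4] M [-0.41  1.74  0.02] w 30.0
time: 25.0
eef_pos: [593.2, 60.1, 112.5]
tool_rot: [180.0, -0.0, 90.0]
force: [-12.7, -2.8, 34.7]
grip_width: 30.1
25.0 [593.2  60.1 112.5] [ 1.7998e+02 -1.0000e-02  9.0010e+01] j [ 24.  32. -48. 106.  29.  55. -37.] F [-12.7  -2.8  34.7] M [-0.76  3.04  0.05] w 30.1
```

```bash
python3 -m pendant '[[[0,0,0.0003,0,0,0],[0,0,0.0003,0,0,0],[0,0,0.0003,0,0,0],[0,0,0.0003,0,0,0],[0,0,0.0003,0,0,0],[0,0,0.0003,0,0,0],[0,0,0.0003,0,0,0],[0,0,0.0003,0,0,0],[0,0,0.0003,0,0,0],[0,0,0.0003,0,0,0],[0,0,0.0003,0,0,0],[0,0,0.0003,0,0,0]]]' -1 100
python3 -c "
from h import *
st()
crop(cam('side'),222,150,267,195,14,'pics/s12.png')"
```

```text
time: 26.2
eef_pos: [593.2, 60.2, 112.4]
tool_rot: [180.0, -0.0, 90.0]
force: [-15.0, -3.0, 39.2]
grip_width: 30.0
26.2 [593.2  60.2 112.4] [ 1.7997e+02 -1.0000e-02  9.0010e+01] j [ 24.  32. -48. 106.  29.  55. -37.] F [-15.   -3.   39.2] M [-0.8   3.46  0.07] w 30.0
```

View pics/s12.png

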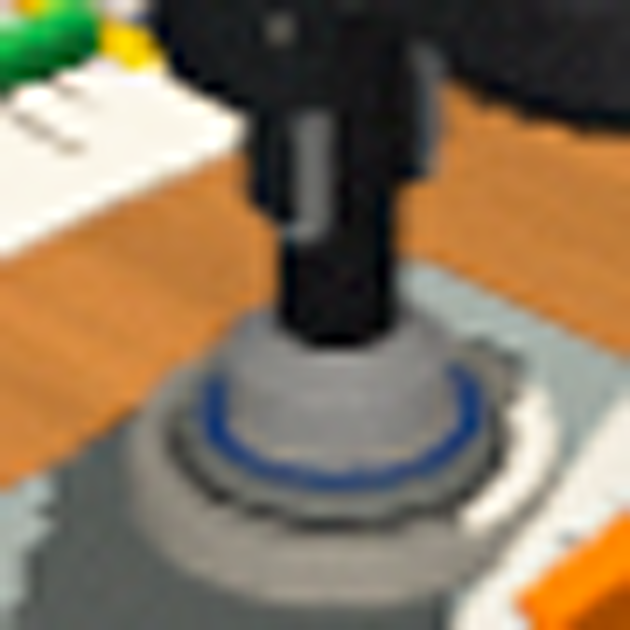

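```bash
python3 -m pendant '[[[0,0,-0.003,0,0,0],[0,0,-0.01,0,0,0],[0,0,-0.02,0,0,0],[0,0,-0.05,0,0,0],[0,0,-0.09,0,0,0],[0,0,-0.13,0,0,0],[0,0,-0.13,0,0,0]]]' -1 80
python3 - <<'E'
from h import *
st()
crop(cam('side'),200,130,290,200,8,'pics/s13.png')
rel([475,-302,240],downtool(90))
E
```

```text
time: 26.95
eef_pos: [595.0, 60.6, 245.5]
tool_rot: [179.7, -0.1, 90.0]
force: [0.6, 0.2, -3.5]
grip_width: 30.0
26.95 [595.   60.6 245.5] [ 1.7965e+02 -1.0000e-01  9.0000e+01] j [ 29.  24. -53.  99.  21.  67. -30.] F [ 0.6  0.2 -3.5] M [ 0.02 -0.06 -0.01] w 30.0
shift [-0.362  -0.119   0.0019] turn [ 0.0021 -0.0007 -0.0002] angle 0.2
```

View pics/s13.png

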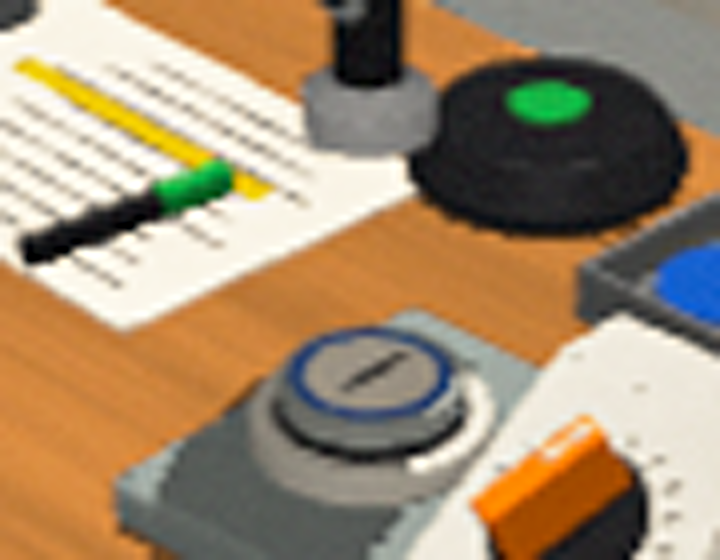

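The plate has sprung back and the pad is held upright. Now returning it to the coaster.

```bash
python3 -m pendant '[[[-0.04,-0.013,0,0,0,0],[-0.08,-0.026,0,0,0,0],[-0.12,-0.039,0,0,0,0],[-0.16,-0.053,0,0,0,0],[-0.2,-0.066,0,0,0,0],[-0.24,-0.079,0,0,0,0],[-0.28,-0.092,0,0,0,0],[-0.32,-0.105,0,0,0,0],[-0.35,-0.115,0,0,0,0],[-0.362,-0.119,0,0.002,0,0],[-0.362,-0.119,0,0.002,0,0],[-0.362,-0.119,0.04,0.002,0,0],[-0.362,-0.119,0.08,0.002,0,0],[-0.362,-0.119,0.12,0.002,0,0],[-0.362,-0.119,0.15,0.002,0,0],[-0.362,-0.119,0.16,0.002,0,0],[-0.362,-0.119,0.16,0.002,0,0],[-0.362,-0.119,0.16,0.002,0,0]]]' -1 80
python3 - <<'E'
from h import *
st()
rel([475,-302,66],downtool(90))
crop(cam('side'),250,170,350,290,5,'pics/s14.png')
E
```

```text
time: 28.8
eef_pos: [474.9, -301.7, 81.1]
tool_rot: [-179.8, -0.0, 90.1]
force: [-0.5, -1.2, -1.4]
grip_width: 29.9
28.8 [ 474.9 -301.7   81.1] [-1.7985e+02 -5.0000e-02  9.0050e+01] j [ 59.  31. -43. 112.  27.  48.   2.] F [-0.5 -1.2 -1.4] M [-0.05 -0.01 -0.02] w 29.9
shift [-0.0003  0.0001  0.0151] turn [-0.0017 -0.0005  0.0006] angle 0.2
```

View pics/s14.png

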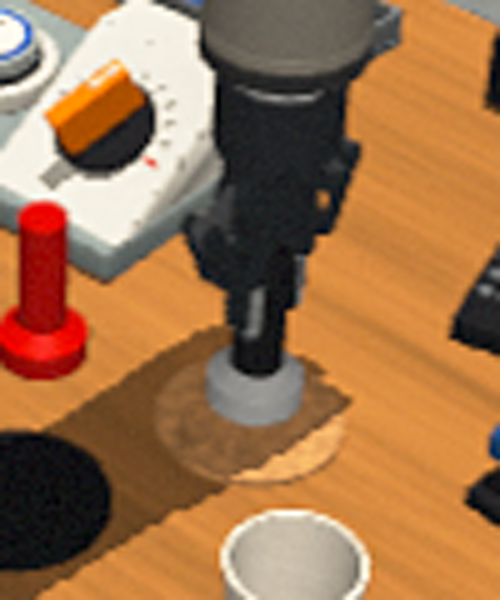

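```bash
python3 -m pendant '[[[0,0,0.006,-0.002,0,0],[0,0,0.012,-0.002,0,0],[0,0,0.014,-0.002,0,0],[0,0,0.015,-0.002,0,0],[0,0,0.0155,-0.002,0,0],[0,0,0.0155,-0.002,0,0]]]' -1 40
python3 -c "
from h import *
st()"
```

```text
time: 29.45
eef_pos: [473.7, -302.5, 65.8]
tool_rot: [-179.9, 0.0, 90.0]
force: [-10.4, 2.1, 28.2]
grip_width: 30.2
29.45 [ 473.7 -302.5   65.8] [-1.7992e+02  2.0000e-02  8.9980e+01] j [ 59.  32. -42. 112.  29.  47.   1.] F [-10.4   2.1  28.2] M [ 0.74  2.55 -0.  ] w 30.2
```

```bash
python3 -m pendant '[[[0,0,-0.0008,0,0,0],[0,0,-0.0008,0,0,0]]]' -1 40
python3 -m pendant '[[[0,0,0,0,0,0],[0,0,0,0,0,0],[0,0,0,0,0,0],[0,0,0,0,0,0],[0,0,0,0,0,0],[0,0,-0.02,0,0,0],[0,0,-0.05,0,0,0],[0,0,-0.09,0,0,0],[0,0,-0.13,0,0,0],[0,0,-0.17,0,0,0]]]' 1
python3 -m pendant '[[[-0.04,-0.03,-0.03,0,0,0],[-0.08,-0.05,-0.03,0,0,0],[-0.12,-0.05,-0.03,0,0,0],[-0.12,-0.05,-0.03,0,0,0]]]' 1
python3 - <<'E'
from h import *
st()
t=cam("top");s=cam("side")
cv2.imwrite("pics/s15.png",s["frame"][:,:,::-1]);cv2.imwrite("pics/t15.png",t["frame"][:,:,::-1])
crop(s,200,150,345,285,5,"pics/s16.png")
E
```

```text
time: 29.65
eef_pos: [473.7, -302.4, 65.9]
tool_rot: [-179.9, -0.0, 90.0]
force: [-5.3, 1.5, 13.3]
grip_width: 30.1
time: 30.65
eef_pos: [473.8, -302.0, 236.8]
tool_rot: [-180.0, -0.1, 90.0]
force: [-0.4, -0.6, 0.3]
grip_width: 85.5
time: 31.05
eef_pos: [421.4, -428.3, 264.7]
tool_rot: [-179.9, -0.0, 89.6]
force: [0.4, 1.2, 0.3]
grip_width: 85.5
31.05 [ 421.4 -428.3  264.7] [-179.94   -0.     89.57] j [ 75.  22. -46.  97.  17.  68.  25.] F [0.4 1.2 0.3] M [ 0.02  0.02 -0.03] w 85.5
```

View pics/s16.png

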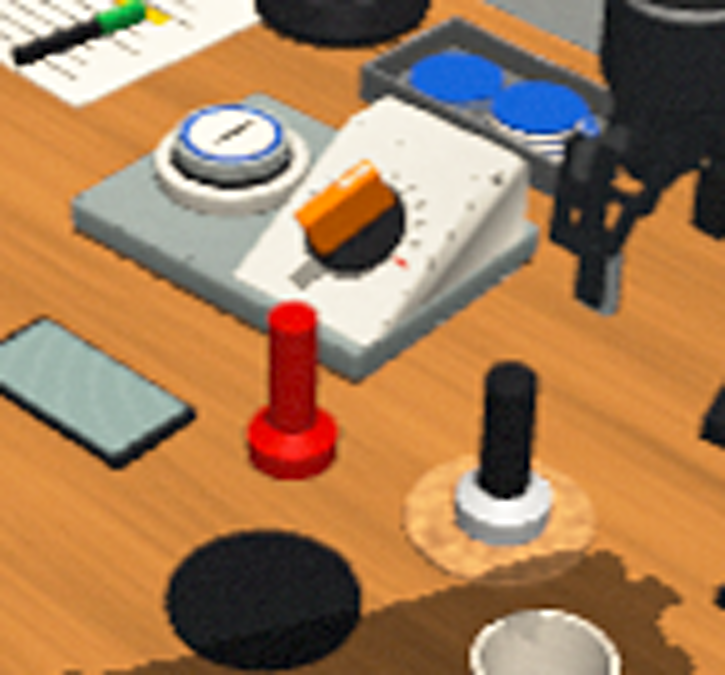

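View pics/t15.png

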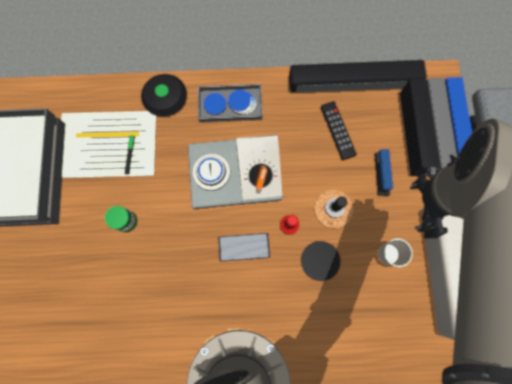

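The pad (334,205) stands on the cork and everything else is unmoved. One last check of the dial.

```bash
python3 -c "
from h import *
crop(cam('top'),235,150,285,200,12,'pics/t17.png')"
```

```text
(no output)
```

View pics/t17.png

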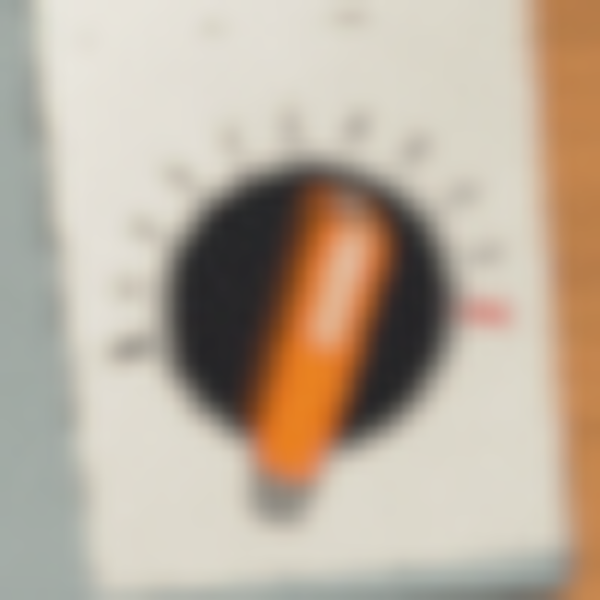

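```bash
python3 -c "
from plant import job_done
print(job_done())"
```

```text
the job is handed in; nothing more can be done
None
```

The job is done and handed in at about 31 s of the 72 s allowed.

- **Dial:** I turned it clockwise from about 160° until the wrist moment rose to 2.2 N m at the stop, which was at the angle I expected. I then turned it back 80°. The last pictures show the pointer on the fourth mark from red.
- **Press:** The pad came down centred on the badge to within about 1–2 mm, judged from the side camera only because the arm blocked the top view. The plate bottomed out after about 10 mm. The force then rose to about 39 N, and I held it there for just over 1 s. Sideways force reached about 15 N while it was bottomed out. The plate sprang back when I lifted off.
- **Pad:** It stands upright on the cork coaster, about 10 mm from where it started and nearer the middle. In the last pictures nothing else had moved, and the gripper was clear and open.
- **Problems and disagreements:**
  - The first approach to the dial ran into the wrist's joint limits. I backed off and came in again with a different arm posture.
  - While I settled the grip on the bar, the force along the dial's axis briefly reached 40 N, by my reading through the finger pads rather than the gripper's body.
  - The two cameras differed by about 2 mm on the badge's position, and by up to about 7 mm on the pad handle's.

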